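# Find the load of a spring at its marked height on the bench spring tester

### The arm

A 6-joint arm with a two-finger parallel gripper is mounted at the origin on a cart in front of the work surface, level with it; the furniture and walls round the work are solid. World frame = base frame: x ahead of the robot, y to its left, z up, the work surface at z = 0. Lengths are in m, angles in rad, forces in N, time in s.
With the tool pointing down it reaches from about 0.375 to 0.75 m from the base axis. Payload 9 kg.
Tool frame: the origin (TCP) lies midway between the tips of the shut fingers; the grasp point (between the pads) lies 19 mm behind it; z points along the fingers, y is the line along which they close (so a half turn about z gives the same grasp; the last joint's range is limited). The gripper opens to 85 mm and grips with 20 to 120 N. Pads are 22 mm wide; open, the fingers measure 114 mm over their backs; the gripper's body (76 mm by 85 mm) begins 54 mm behind the grasp point. The pads swing forward as they close: fully open they stand 13 mm farther back than shut.
Start: joints at [-1.504, 0.104, 0.097, 1.564, 0, 1.353], TCP at [0.169, -0.576, 0.231] pointing down, gripper open.
Joint ranges: [-2.99, 2.99], [-0.84, 1.86], [-1.1, 1.16], [-1.84, 2.11], [-1.51, 1.56], [-3.14, 3.14]. Speed limits (rad/s): [2.22, 2.22, 2.57, 3.14, 3.14, 3.14].

### API

Orientations are given as a unit quaternion [x, y, z, w].
In Python, from rig import bot gives the robot as it stands.
- The arm moves only by the tool apply_moves, never from a script. Its argument "rows" is a list that holds one entry, the list of rows, each a list of 6 numbers: the shift along the tool's x, y, z in m, then the turn, a rotation vector about the tool's x, y, z in rad. A call has 1 to 5 rows; each row shifts and turns the commanded pose from where the row before left it, along the tool's axes as they then stand; what a row does not reach is not made up. A row lasts 1/10 s, in which the tool goes at most 50 mm and 8.59 degrees, less where a joint would pass 70% of its speed; a pose out of reach is approached as far as the arm can. A call is refused whole if a number of a shift passes 0.05 or a number of a turn 0.15, either way. A call with a gripper value outside its range is refused whole. "claw" is the opening, from -1 (shut) to 1 (fully open), so that 0 is half open, set as the call begins (left out, the last holds). The fingers move at their own pace and stop on an object; the grip force is fixed at half the most. Time passes only in rows, so rows that do not move let the fingers close. It gives the time, the measured TCP pose, the force, the opening and the grip force at its end, in the units of the state.
- bot.state(): the state, without advancing time (a new reading comes with each control period).
- bot.grab_frame(name): name is "side" or "top"; returns (picture, depth): 420x560x3 uint8, red, green, blue; 420x560 float32, m along the optical axis (not along the pixel's ray), 0 where there is no reading.
- bot.camera_params(name): a dict with "fx", "fy", "cx", "cy" (pixels), "k1" (the pictures are not rectified: a ray, as slopes to the right and down, at radius r is drawn at 1 + k1 r^2 times it, then the intrinsics apply), "rvec" (rotation vector, rad) and "tvec" (3), from world to camera coordinates, as OpenCV has them. Camera axes: x right, y down, z forward; pixel columns grow to the right and rows downward; lengths in m; the calibration is good to about 2 mm. A picture is of the moment at which its call begins. camera_params takes no time and is no camera call.
- bot.hand_in(): hands the job in; it is judged then, once.
Trained networks look in the newest picture that a camera, given by its name, has taken for a name from the list of things; names that differ only in an ending like _2 or _b are one class to them, and where a whole thing is asked for, a point or a joint stands for the part that bears it (a point fixed in the world has none). Each returns a list of dicts, best first, with "score" (0 to 1); they miss things now and then, are a little off and sometimes report something else, mostly with a low value. They report only what shows in the picture. A call takes as long as a camera call.
- bot.look_for(camera, query): "position" ([x, y, z] in m, in the coordinates of the camera as it stood for that picture, good to about 4 mm: the middle of the surface that is visible of it).
The state is a dict: "clock": time; "joint_positions": joint angles; "qd": joint speeds; "joint_efforts": joint torques, N m; "tcp_pos": TCP position; "tool_rot": TCP orientation; "force": force on the tool from outside, world axes, zero at the start; "torque": the same for the moment, N m; "opening": finger opening in m; "grip_force": force on a finger pad.
Only numpy, scipy, OpenCV 4.12 (cv2) and the standard library are available. Lean on these libraries where they do the work, as an engineer would, in place of code of your own. Each camera call takes 0.05 s, during which the arm holds its last target. There are 200 camera calls.

### The job

Find the load that the blue coil spring carries at its marked height. First take off the weight left on the tester's pan and lay it on the bench; stand the spring upright in the middle of the tester's pan, bring the beam down on it by the handle until its cap is level with the red line on the pan's gauge post, holding it there a moment to note where the pan's pointer stands, and do not squeeze it far past the line. Then swing the beam back up, stand the spring back on the white foam pad, and load iron weights on the pan until the pointer stands where it stood under the pressed spring; leave them on the pan for me to count, the beam up, and leave the sanding block alone.

Things in the scene. Friction and masses are not known exactly. Their poses are not given: they have to be found in the camera images.
- tester: Grey bench spring tester, bolted down. Origin on the bench under the centre of the pan; x points to the rear, where two 152 mm tall cheeks carry the beam's hinge (130 mm behind the origin, 136 mm up); z up. Base 270 x 150 x 12 mm, from 105 mm in front of the origin to 165 mm behind it.
- pan_top (a point): Centre of the upper face of the sprung aluminium pan, which stays level: 166 mm (tester x) by 130 mm (y), with a rim 8 mm high and 3 mm thick; empty it stands 78 mm above the bench. A red pointer on the pan's front edge runs down a white scale ruled every 5 mm.
- gauge_line (a point): The red line on the gauge post, 60 mm above the pan's face. The post is square steel, 10 mm wide and 66 mm tall, fixed on the pan in its rear left corner (tester x +74, y +55 mm), and sinks with the pan.
- pan (a joint): How far the pan has sunk (m): 0 empty, at most 0.042. It sinks in proportion to everything that bears on it, 1 mm for each 0.5 N (one small weight: 5.9 mm); this is what the pointer shows.
- beam (a joint): Angle of the steel beam (rad): 0 level, pointing from the hinge to the front over the pan; grows as it is raised; 1.57 upright, 1.75 fully back against its stop, least -0.32. A stiff hinge: it stays where it is left (2 to 4 N at the handle moves it). Its ball foot (radius 17 mm) hangs 130 mm from the hinge axis, its lowest point level with that axis, over the middle of the pan.
- beam_hinge (a point): Point on the beam's hinge axis, in the middle of the tester; the axis runs along the tester's y.
- beam_grip (a point): Middle of the round black handle, 18 mm thick and 80 mm long, that sticks out to the tester's +y side from the end of the beam, parallel to the hinge axis. The point lies on the handle's axis, 58 mm to the +y side of the beam's middle; with the beam level it is 195 mm in front of the hinge axis and 34 mm above it. The beam's bar is 16 mm wide.
- foam_pad: White square foam pad, 144 x 136 x 12 mm (the spring stands 10 mm above the bench on it), fixed to the bench; origin at the centre of its underside. The spring stands on it at the start and goes back there.
- spring_a: Blue coil spring held between a dark steel base disc (60 mm across, 10 mm thick) and a steel cap (44 mm across, 18 mm thick), 85 mm tall, 0.1 kg; origin at the centre of its underside, z up. Best held by the cap. One of three that look alike but differ in stiffness; just one is present (the others read None).
- spring_b: Blue coil spring held between a dark steel base disc (60 mm across, 10 mm thick) and a steel cap (44 mm across, 18 mm thick), 85 mm tall, 0.1 kg; origin at the centre of its underside, z up. Best held by the cap. One of three that look alike but differ in stiffness; just one is present (the others read None).
- spring_c: Blue coil spring held between a dark steel base disc (60 mm across, 10 mm thick) and a steel cap (44 mm across, 18 mm thick), 85 mm tall, 0.1 kg; origin at the centre of its underside, z up. Best held by the cap. One of three that look alike but differ in stiffness; just one is present (the others read None).
- spring_a_cap (a joint): How far this spring's cap has been pressed down toward its base (m): about 0 free, 0.025 when the cap's upper face, then 60 mm above its base, is level with the red line; its end stop is at 0.036.
- spring_b_cap (a joint): How far this spring's cap has been pressed down toward its base (m): about 0 free, 0.025 when the cap's upper face, then 60 mm above its base, is level with the red line; its end stop is at 0.036.
- spring_c_cap (a joint): How far this spring's cap has been pressed down toward its base (m): about 0 free, 0.025 when the cap's upper face, then 60 mm above its base, is level with the red line; its end stop is at 0.036.
- large_1: Large bar weight of dark iron, 70 x 34 x 36 mm, 0.6 kg; origin at the centre of its underside, x along its length. None, one or both of the two are present.
- large_2: Large bar weight of dark iron, 70 x 34 x 36 mm, 0.6 kg; origin at the centre of its underside, x along its length. None, one or both of the two are present.
- small_2: Small bar weight of dark iron, 70 x 34 x 18 mm, 0.3 kg (half a large one); origin at the centre of its underside, x along its length. Two to five of small_2 to small_6 are present. The spring's load always comes within 1 mm of pan travel of a whole number of these.
- small_3: Small bar weight of dark iron, 70 x 34 x 18 mm, 0.3 kg (half a large one); origin at the centre of its underside, x along its length. Two to five of small_2 to small_6 are present. The spring's load always comes within 1 mm of pan travel of a whole number of these.
- small_4: Small bar weight of dark iron, 70 x 34 x 18 mm, 0.3 kg (half a large one); origin at the centre of its underside, x along its length. Two to five of small_2 to small_6 are present. The spring's load always comes within 1 mm of pan travel of a whole number of these.
- small_5: Small bar weight of dark iron, 70 x 34 x 18 mm, 0.3 kg (half a large one); origin at the centre of its underside, x along its length. Two to five of small_2 to small_6 are present. The spring's load always comes within 1 mm of pan travel of a whole number of these.
- small_6: Small bar weight of dark iron, 70 x 34 x 18 mm, 0.3 kg (half a large one); origin at the centre of its underside, x along its length. Two to five of small_2 to small_6 are present. The spring's load always comes within 1 mm of pan travel of a whole number of these.
- small_1: Small bar weight of dark iron like the others, 70 x 34 x 18 mm, 0.3 kg; origin at the centre of its underside, x along its length. Always present; it was left lying on the pan from the last job.
- sanding_block: Brown wooden sanding block, 62 x 105 x 30 mm, lying on the bench; a bystander.

How it is judged:
By the outcome, as a careful person would: the job done as asked, in the order asked, and still so for the second after the job is handed in, with the robot touching nothing.
Of spring_a, spring_b, spring_c only 1 to 1 are there at a start; the rules pass over those that are not, and their reading is None.
Of large_1, large_2, small_2, small_3, small_4, small_5, small_6 only 4 to 6 are there at a start; the rules pass over those that are not, and their reading is None.
At some moment in a run one of large_1, large_2, small_2, small_3, small_4, small_5, small_6 may be knocked a few centimetres aside while the robot is not near it.
Once in a run the grip may slacken for a moment while it holds something.
It also fails if it takes over 210 s, if anything falls off the work surface, if the arm or the gripper's body presses on something with over 40 N, if the wrist force passes 120 N, or if a joint passes its speed limit or range.

## Working session

There is one attempt and no reset: what is moved stays moved. The work goes in short steps, Python scripts to look and compute and a tool call to move; the robot and the scene stay as the last step left them, time stands still between calls to the robot, and variables do not carry over. Pictures are saved under pics/ and viewed, at most 14 in all, crops included, and the job is handed in when it is done.

Besides the shell and the picture viewer there is one more tool, called after "Call:" by a JSON object that holds its "method" and its "body", one argument or row to a line. apply_moves: Moves the arm, as the interface text tells. Its arguments: {"type":"object","properties":{"rows":{"type":"array","items":{"type":"array","items":{"type":"array","items":{"type":"number"}}}},"claw":{"type":"number"}},"required":["rows"]}

```bash
ls; mkdir -p pics; cat > h.py <<'E'
import numpy as np, cv2
from scipy.spatial.transform import Rotation as R
from rig import bot
def cam(n):
    p=bot.camera_params(n); return p,R.from_rotvec(np.array(p["rvec"]).ravel()).as_matrix(),np.array(p["tvec"]).ravel()
def c2w(n,X):
    p,M,t=cam(n); return (np.atleast_2d(X)-t)@M
def cloud(n,d):
    p,M,t=cam(n); h,w=d.shape
    u,v=np.meshgrid(np.arange(w),np.arange(h)); x=(u-p["cx"])/p["fx"]; y=(v-p["cy"])/p["fy"]
    a,b=x.copy(),y.copy()
    for _ in range(8):
        s=1+p["k1"]*(a*a+b*b); a,b=x/s,y/s
    return ((np.stack([a*d,b*d,d],-1).reshape(-1,3)-t)@M).reshape(h,w,3)
def px(n,P):
    p,M,t=cam(n); c=M@np.array(P)+t; a,b=c[:2]/c[2]; s=1+p["k1"]*(a*a+b*b)
    return p["fx"]*a*s+p["cx"],p["fy"]*b*s+p["cy"]
def save(n,name):
    im,d=bot.grab_frame(n); cv2.imwrite("pics/"+name,im[:,:,::-1]); np.save(f"pics/{n}.npy",d); return im,d
def st():
    s=bot.state(); return s
E
python3 - <<'E'
from h import *
np.set_printoptions(precision=3,suppress=True)
for n in("top","side"):
    save(n,n+"0.png")
    p,M,t=cam(n); print(n,-M.T@t,M[2],p["k1"])
    for q in("tester","pan_top","gauge_line","beam_hinge","beam_grip","foam_pad","spring_a","large_1","small_2","sanding_block"):
        for r in bot.look_for(n,q): print(q,round(r["score"],2),c2w(n,r["position"])[0])
s=bot.state();print(s["clock"],s["tcp_pos"],s["tool_rot"],s["opening"],s["force"])
E
```

```text
pics
top [ 0.185 -0.046  1.802] [ 0.201  0.004 -0.979] -0.008899103093771153
tester 0.78 [0.554 0.016 0.07 ]
pan_top 0.75 [0.509 0.018 0.071]
pan_top 0.25 [0.419 0.28  0.018]
gauge_line 0.89 [0.508 0.015 0.07 ]
beam_hinge 0.65 [0.556 0.02  0.076]
beam_grip 0.56 [0.682 0.022 0.294]
beam_grip 0.55 [0.422 0.205 0.019]
beam_grip 0.44 [ 0.611 -0.375  0.033]
foam_pad 0.62 [ 0.43  -0.397  0.009]
spring_a 0.59 [ 0.466 -0.348  0.091]
large_1 0.66 [0.528 0.275 0.034]
small_2 0.75 [0.605 0.198 0.016]
small_2 0.74 [0.421 0.278 0.016]
small_2 0.66 [0.42  0.204 0.014]
small_2 0.57 [ 0.497 -0.004  0.089]
small_2 0.49 [0.413 0.336 0.017]
sanding_block 0.75 [ 0.613 -0.375  0.031]
sanding_block 0.23 [0.554 0.016 0.07 ]
side [0.218 0.729 0.743] [ 0.296 -0.752 -0.589] -0.014921131415492592
tester 0.61 [0.56  0.05  0.078]
pan_top 0.57 [0.508 0.035 0.074]
gauge_line 0.84 [0.512 0.031 0.076]
gauge_line 0.32 [0.413 0.352 0.016]
gauge_line 0.24 [0.607 0.212 0.018]
beam_hinge 0.9 [0.563 0.051 0.07 ]
beam_grip 0.91 [0.677 0.03  0.267]
foam_pad 0.68 [ 0.436 -0.372  0.009]
spring_a 0.65 [ 0.468 -0.337  0.049]
large_1 0.7 [0.559 0.05  0.076]
large_1 0.64 [0.527 0.29  0.037]
small_2 0.89 [0.417 0.351 0.012]
small_2 0.85 [0.504 0.012 0.093]
small_2 0.77 [0.421 0.289 0.022]
small_2 0.69 [0.42  0.215 0.016]
small_2 0.65 [0.603 0.208 0.019]
small_2 0.49 [0.561 0.049 0.071]
sanding_block 0.65 [ 0.615 -0.359  0.033]
1.1 [ 0.169 -0.576  0.231] [ 0.99   0.142 -0.     0.   ] 0.08499835548206955 [-0.98   0.814 -0.798]
```

View pics/top0.png

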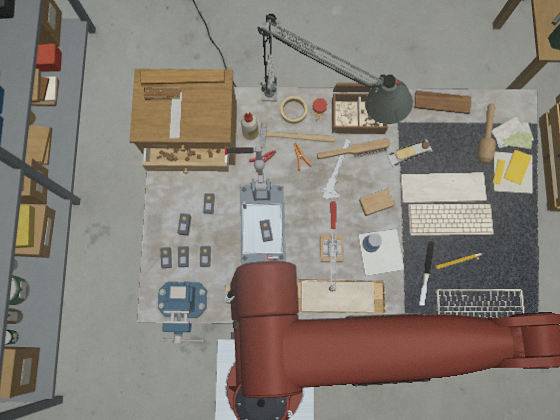

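View pics/side0.png

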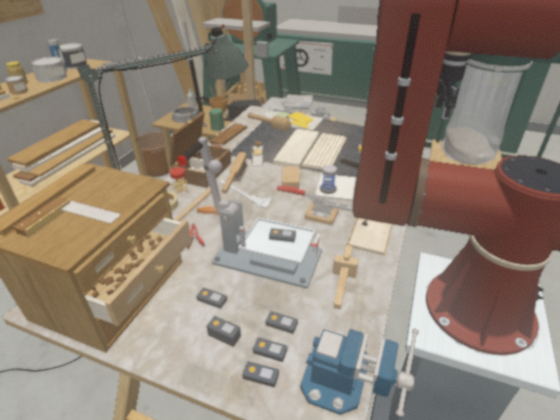

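The top view shows the tester at about (262,222) with a small weight on its pan at (266,230). The spring on the pad is at (372,241) and the sanding block at (377,202). There are four small weights and one large one on the left, at (208,202), (184,223), (166,257), (183,257) and (205,255). The beam is upright. Next I measure poses from depth.

```bash
cat >> h.py <<'E'
def box(P,c,r,z0,z1):
    Q=P.reshape(-1,3); m=(abs(Q[:,0]-c[0])<r)&(abs(Q[:,1]-c[1])<r)&(Q[:,2]>z0)&(Q[:,2]<z1)
    return Q[m]
def rect(Q):
    (c,s,a)=cv2.minAreaRect((Q[:,:2]*1000).astype(np.float32)); 
    if s[0]<s[1]: a+=90;s=s[::-1]
    return np.round(c,1),np.round(s,1),round((a+90)%180-90,1),len(Q),np.round(np.median(Q[:,2])*1000,1)
E
python3 - <<'E'
from h import *
np.set_printoptions(precision=3,suppress=True)
for n in("top","side"):
    P=cloud(n,np.load(f"pics/{n}.npy")); print(n, "bench z",np.median(box(P,(0.5,0.15),0.02,-.05,.05)[:,2]))
    for nm,c,z0,z1 in(("s",(.605,.2),.01,.03),("L",(.528,.275),.026,.05),("s",(.42,.205),.01,.03),("s",(.42,.28),.01,.03),("s",(.415,.345),.01,.03),):
        print(nm,rect(box(P,c,.035,z0,z1)))
    print("s1",rect(box(P,(.5,0.0),.05,.082,.11)))
    print("cap",rect(box(P,(.46,-.35),.05,.075,.11)))
    print("pad",rect(box(P,(.43,-.39),.1,.006,.016)))
    print("pan",rect(box(P,(.51,.015),.09,.06,.08)))
    print("base",rect(box(P,(.55,.015),.17,.006,.02)))
    print("beam",rect(box(P,(.67,.02),.12,.2,.4)))
    print("block",rect(box(P,(.613,-.375),.075,.02,.04)))
E
```

```text
top bench z -0.0013588827435474056
s (array([605.6, 199.1]), array([68.9, 33.9]), -1.9, 176, np.float64(16.5))
L (array([528.6, 278.3]), array([67.7, 35.9]), -5.7, 203, np.float64(35.1))
s (array([420.5, 204. ]), array([69.3, 43.6]), -12.9, 192, np.float64(16.9))
s (array([420.2, 271.1]), array([69. , 50.5]), 0.9, 207, np.float64(16.5))
s (array([413.6, 345.5]), array([68.7, 52.1]), 8.7, 190, np.float64(16.6))
s1 (array([505.2,  -8. ]), array([79.8, 46.5]), 10.3, 208, np.float64(88.7))
cap (array([ 471.2, -356.5]), array([43.5, 42.3]), 2.2, 155, np.float64(93.6))
pad (array([ 429.9, -390.6]), array([200.4, 198.4]), -89.5, 1199, np.float64(10.0))
pan (array([507.2,  12. ]), array([169.1, 130.3]), 1.8, 1643, np.float64(71.3))
base (array([552.,  15.]), array([339.7, 332.8]), -89.9, 1197, np.float64(10.1))
beam (array([709.4,  85.1]), array([187.4,  86.1]), 48.0, 583, np.float64(277.2))
block (array([ 614.4, -378.3]), array([106.8,  62.6]), -69.7, 540, np.float64(29.1))
side bench z -2.4830688138017056e-05
s (array([605.8, 204.7]), array([67.2, 36.4]), -1.2, 365, np.float64(17.9))
L (ar
[... 165 characters left out ...]
4.8]), array([67.3, 36.2]), 1.2, 497, np.float64(17.7))
s (array([416.8, 343.5]), array([69.1, 34.7]), 5.7, 573, np.float64(17.4))
s1 (array([505.2,  -7.5]), array([69.8, 59.9]), 10.9, 278, np.float64(90.0))
cap (array([ 475.1, -350.3]), array([46. , 42.9]), -69.2, 136, np.float64(92.8))
pad (array([ 458. , -394.5]), array([164.5, 123.4]), -81.3, 553, np.float64(10.8))
pan (array([507.3,  17.3]), array([174.8, 133.8]), 1.9, 1913, np.float64(72.7))
base (array([528.3,  19.9]), array([289.1, 152.7]), 2.5, 1699, np.float64(12.3))
beam (array([708.9,  89. ]), array([183.5,  84.5]), 45.7, 1054, np.float64(268.6))
block (array([ 618.8, -371. ]), array([112.3,  59.9]), -70.8, 315, np.float64(30.0))
```

```bash
python3 - <<'E'
import cv2
im=cv2.imread("pics/top0.png"); a=cv2.resize(im[150:275,140:300],None,fx=4,fy=4,interpolation=3)
cv2.imwrite("pics/c1.png",a)
E
```

```text
(no output)
```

View pics/c1.png

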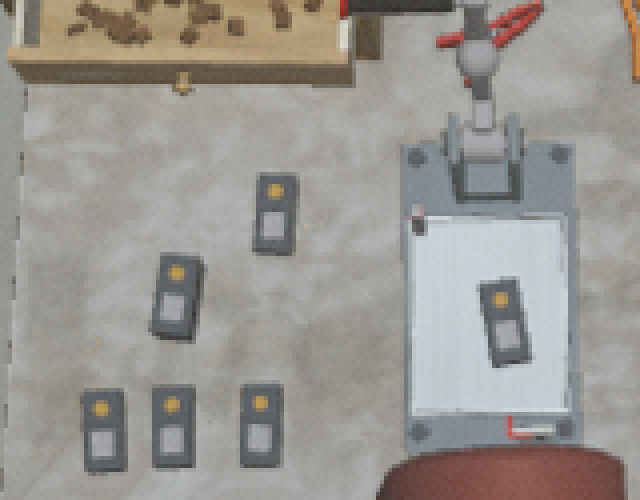

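The crop shows the tester yawed about +2°, small_1 yawed about +10° on the pan, and the other weights nearly aligned with x. I align the tool and go above small_1.

Call:
{"method": "apply_moves", "body": {
  "rows": [
    [[0, 0, 0, 0, 0, 0.1425], [0, 0, 0, 0, 0, 0.1425], [0.024, -0.04, 0, 0, 0, 0], [0.024, -0.04, 0, 0, 0, 0], [0.024, -0.04, 0, 0, 0, 0]]
  ],
  "claw": 1
}}

```text
clock: 1.6
tcp_pos: [0.2411, -0.4545, 0.231]
tool_rot: [1.0, -0.001, 0.0, -0.0]
force: [1.6, -0.1, 1.0]
opening: 0.0851
grip_force: 0.0
```

Call:
{"method": "apply_moves", "body": {
  "rows": [
    [[0.024, -0.04, 0, 0, 0, 0], [0.024, -0.04, 0, 0, 0, 0], [0.024, -0.04, 0, 0, 0, 0], [0.024, -0.04, 0, 0, 0, 0], [0.024, -0.04, 0, 0, 0, 0]]
  ]
}}

```text
clock: 2.1
tcp_pos: [0.3613, -0.2543, 0.2315]
tool_rot: [1.0, -0.0, 0.0, 0.0]
force: [1.4, -1.1, -1.2]
opening: 0.0852
grip_force: 0.0
```

Call:
{"method": "apply_moves", "body": {
  "rows": [
    [[0.024, -0.04, 0, 0, 0, 0], [0.024, -0.04, 0, 0, 0, 0], [0.024, -0.04, 0, 0, 0, 0], [0.024, -0.04, 0, 0, 0, 0], [0.024, -0.04, 0, 0, 0, 0]]
  ]
}}

```text
clock: 2.6
tcp_pos: [0.4815, -0.054, 0.2316]
tool_rot: [1.0, -0.0, 0.0, 0.0]
force: [0.7, -1.7, -0.4]
opening: 0.0854
grip_force: 0.0
```

Call:
{"method": "apply_moves", "body": {
  "rows": [
    [[0.02, -0.03, 0, 0, 0, -0.09], [0, 0, 0, 0, 0, -0.09], [0, 0, 0, 0, 0, 0]]
  ]
}}

```text
clock: 2.9
tcp_pos: [0.5009, -0.0249, 0.2311]
tool_rot: [0.996, 0.092, -0.0, 0.0]
force: [0.2, 0.1, -0.0]
opening: 0.0852
grip_force: 0.0
```

Call:
{"method": "apply_moves", "body": {
  "rows": [
    [[0.007, -0.016, 0.03, 0, 0, 0], [0, 0, 0.04, 0, 0, 0], [0, 0, 0.04, 0, 0, 0], [0, 0, 0.03, 0, 0, 0], [0, 0, 0.016, 0, 0, 0]]
  ]
}}

```text
clock: 3.4
tcp_pos: [0.5029, -0.0093, 0.0723]
tool_rot: [0.996, 0.088, -0.002, -0.001]
force: [-0.0, 0.1, 0.7]
opening: 0.0853
grip_force: 0.0
```

Call:
{"method": "apply_moves", "body": {
  "rows": [
    [[0, 0, 0, 0, 0, 0], [0, 0, 0, 0, 0, 0], [0, 0, 0, 0, 0, 0], [0, 0, 0, 0, 0, 0], [0, 0, 0, 0, 0, 0]]
  ],
  "claw": -1
}}

```text
clock: 3.9
tcp_pos: [0.5056, -0.0092, 0.0765]
tool_rot: [0.996, 0.09, 0.001, 0.0]
force: [1.2, 0.3, 2.1]
opening: 0.032
grip_force: 63.5
```

Call:
{"method": "apply_moves", "body": {
  "rows": [
    [[0, 0, 0, 0, 0, 0], [0, 0, -0.02, 0, 0, 0], [0, 0, -0.04, 0, 0, 0], [0, 0, -0.04, 0, 0, 0], [0, 0, 0, 0, 0, 0]]
  ]
}}

```text
clock: 4.4
tcp_pos: [0.5071, -0.0097, 0.1807]
tool_rot: [0.996, 0.09, 0.003, 0.002]
force: [-0.1, -0.7, -2.7]
opening: 0.0322
grip_force: 63.0
```

Call:
{"method": "apply_moves", "body": {
  "rows": [
    [[0, 0, 0, 0, 0, 0.09], [0, 0, 0, 0, 0, 0.09], [0, -0.05, 0, 0, 0, 0], [0, -0.05, 0, 0, 0, 0], [0, -0.05, 0, 0, 0, 0]]
  ]
}}

```text
clock: 4.9
tcp_pos: [0.504, 0.1366, 0.174]
tool_rot: [1.0, 0.005, -0.001, -0.002]
force: [0.8, 0.7, -2.8]
opening: 0.0321
grip_force: 62.9
```

Call:
{"method": "apply_moves", "body": {
  "rows": [
    [[0, -0.05, 0, 0, 0, 0], [0, 0, 0.04, 0, 0, 0], [0, 0, 0.05, 0, 0, 0], [0, 0, 0.05, 0, 0, 0], [0, 0, 0.02, 0, 0, 0]]
  ]
}}

```text
clock: 5.4
tcp_pos: [0.5007, 0.1614, 0.009]
tool_rot: [1.0, 0.024, -0.005, -0.013]
force: [-0.8, -1.1, -2.6]
opening: 0.0323
grip_force: 62.9
```

Call:
{"method": "apply_moves", "body": {
  "rows": [
    [[0, 0, 0, 0, 0, 0], [0, 0, 0, 0, 0, 0]]
  ]
}}

```text
clock: 5.6
tcp_pos: [0.5048, 0.1615, 0.0152]
tool_rot: [1.0, 0.024, -0.001, -0.013]
force: [0.3, 0.2, -1.1]
opening: 0.0321
grip_force: 64.5
```

Call:
{"method": "apply_moves", "body": {
  "rows": [
    [[0, -0.02, 0, -0.026, 0, 0.048], [0, 0, 0.006, 0, 0, 0], [0, 0, 0.004, 0, 0, 0], [0, 0, 0, 0, 0, 0]]
  ]
}}

```text
clock: 6.0
tcp_pos: [0.5063, 0.1551, 0.0077]
tool_rot: [1.0, 0.019, 0.0, -0.011]
force: [-3.5, -3.2, 9.8]
opening: 0.0321
grip_force: 66.0
```

Call:
{"method": "apply_moves", "body": {
  "rows": [
    [[0, 0, 0, 0, 0, 0], [0, 0, 0, 0, 0, 0], [0, 0, 0, 0, 0, 0], [0, 0, 0, 0, 0, 0]]
  ],
  "claw": 1
}}

```text
clock: 6.4
tcp_pos: [0.5051, 0.156, 0.0059]
tool_rot: [1.0, 0.019, -0.001, -0.012]
force: [0.1, 9.5, -1.1]
opening: 0.0851
grip_force: 0.0
```

Call:
{"method": "apply_moves", "body": {
  "rows": [
    [[0, 0, -0.04, 0, 0, 0], [0, 0, -0.05, 0, 0, 0], [0, 0, -0.05, 0, 0, 0], [0, 0, -0.05, 0, 0, 0], [0, 0, 0, 0, 0, 0]]
  ]
}}

```text
clock: 6.9
tcp_pos: [0.509, 0.1513, 0.2038]
tool_rot: [1.0, 0.019, 0.005, -0.011]
force: [1.4, -0.6, -0.4]
opening: 0.0854
grip_force: 0.0
```

```bash
python3 - <<'E'
from h import *
im,d=save("side","side1.png"); s=bot.state(); print(s["tcp_pos"],s["tool_rot"],s["joint_positions"])
cv2.imwrite("pics/side1c.png",cv2.resize(im[130:400,160:420,::-1],None,fx=2.2,fy=2.2))
E
```

```text
[0.50786772 0.15130625 0.20007111] [ 0.99975272  0.01914509  0.00241862 -0.01105097] [ 0.02944702 -0.12608779 -0.1881527   1.50366587  0.02205132  3.13280056]
```

View pics/side1c.png

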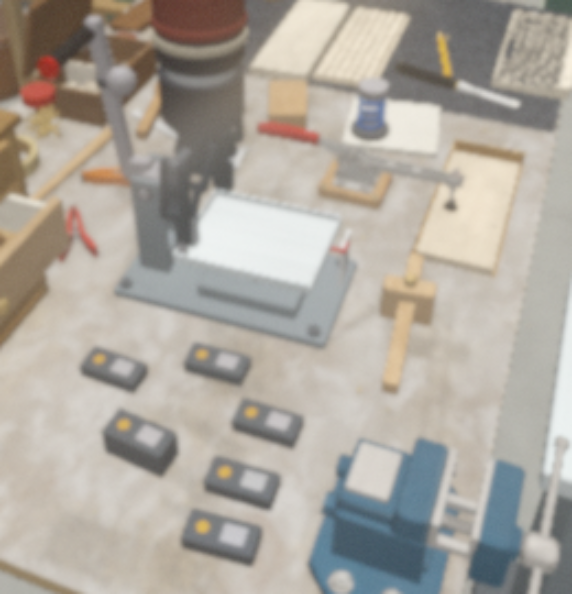

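The side view shows small_1 lying on the bench with the pan empty; the beam is upright and the spring stands on the pad. Joint 6 is at its limit, so I turn the tool the other way.

```bash
cat >> h.py <<'E'
def need(x,y,z,psi):
    s=bot.state(); C=R.from_quat(s["tool_rot"]); T=R.from_euler("z",psi)*R.from_euler("x",np.pi)
    d=np.array([x,y,z])-s["tcp_pos"]
    print("now",np.round(s["tcp_pos"],4),"rotvec",np.round((C.inv()*T).as_rotvec(),4),"shift_now",np.round(C.inv().apply(d),4),"shift_after",np.round(T.inv().apply(d),4))
E
python3 - <<'E'
from h import *
need(.508,.151,.2,np.pi/2); need(.473,-.354,.18,np.pi/2)
E
```

```text
now [0.5079 0.1513 0.2001] rotvec [-0.0135 -0.021  -1.5324] shift_now [0.0001 0.0003 0.0001] shift_after [-0.0003  0.0001  0.0001]
now [0.5079 0.1513 0.2001] rotvec [-0.0135 -0.021  -1.5324] shift_now [-0.0543  0.5039  0.0087] shift_after [-0.5053 -0.0349  0.0201]
```

Call:
{"method": "apply_moves", "body": {
  "rows": [
    [[0, 0, 0, -0.0135, -0.021, -0.14], [0, 0, 0, 0, 0, -0.14], [0, 0, 0, 0, 0, -0.14], [0, 0, 0, 0, 0, -0.14], [0, 0, 0, 0, 0, -0.14]]
  ]
}}

```text
clock: 7.45
tcp_pos: [0.5051, 0.1513, 0.1944]
tool_rot: [0.931, 0.364, -0.01, -0.007]
force: [0.6, 0.2, 0.3]
opening: 0.0857
grip_force: 0.0
```

Call:
{"method": "apply_moves", "body": {
  "rows": [
    [[0, 0, 0, 0, 0, -0.14], [0, 0, 0, 0, 0, -0.14], [0, 0, 0, 0, 0, -0.14], [0, 0, 0, 0, 0, -0.14], [0, 0, 0, 0, 0, -0.14]]
  ]
}}

```text
clock: 7.95
tcp_pos: [0.5051, 0.1513, 0.1944]
tool_rot: [0.75, 0.661, -0.007, -0.01]
force: [-0.2, 0.3, -0.2]
opening: 0.0859
grip_force: 0.0
```

Call:
{"method": "apply_moves", "body": {
  "rows": [
    [[0, 0, 0, 0, 0, -0.13], [-0.045, -0.003, 0, 0, 0, 0], [-0.045, -0.003, 0, 0, 0, 0], [-0.045, -0.003, 0, 0, 0, 0], [-0.045, -0.003, 0, 0, 0, 0]]
  ]
}}

```text
clock: 8.45
tcp_pos: [0.4923, -0.03, 0.1937]
tool_rot: [0.708, 0.706, -0.006, -0.011]
force: [0.7, -0.7, 0.1]
opening: 0.085
grip_force: 0.0
```

Call:
{"method": "apply_moves", "body": {
  "rows": [
    [[-0.045, -0.003, 0, 0, 0, 0], [-0.045, -0.003, 0, 0, 0, 0], [-0.045, -0.003, 0, 0, 0, 0], [-0.045, -0.003, 0, 0, 0, 0], [0, 0, 0, 0, 0, 0]]
  ]
}}

```text
clock: 8.95
tcp_pos: [0.4796, -0.213, 0.1923]
tool_rot: [0.71, 0.704, -0.006, -0.011]
force: [1.0, 0.7, -0.3]
opening: 0.0853
grip_force: 0.0
```

```bash
python3 - <<'E'
from h import *
need(.473,-.354,.18,np.pi/2)
im,d=save("top","top1.png"); P=cloud("top",d)
print("cap",rect(box(P,(.47,-.35),.05,.075,.11)),rect(box(P,(.43,-.39),.1,.005,.016)))
im,d=save("side","side2.png"); P=cloud("side",d)
Q=box(P,(.507,.014),.03,.06,.1); print("pan z",np.median(Q[:,2]),len(Q)); print("pan",rect(box(P,(.507,.014),.09,.07,.09)))
print("cap",rect(box(P,(.47,-.35),.05,.075,.11)))
E
```

```text
now [ 0.4796 -0.213   0.1923] rotvec [-0.0236 -0.0065 -0.0073] shift_now [-0.1412 -0.0053  0.0115] shift_after [-0.141  -0.0066  0.0123]
cap (array([ 472.1, -356.9]), array([44.7, 41.1]), -45.0, 152, np.float64(94.3)) (array([ 430. , -390.6]), array([198.6, 198. ]), 0.4, 1340, np.float64(9.6))
pan z 0.07830391529116518 349
pan (array([506.2,  17.7]), array([178.9, 135.7]), 0.8, 2324, np.float64(78.6))
cap (array([ 473.5, -349.4]), array([44.3, 43.6]), -53.2, 135, np.float64(93.1))
```

Call:
{"method": "apply_moves", "body": {
  "rows": [
    [[-0.045, -0.002, 0, -0.0236, -0.0065, -0.007], [-0.045, -0.002, 0, 0, 0, 0], [-0.045, -0.002, 0.012, 0, 0, 0], [-0.006, 0, 0.03, 0, 0, 0], [0, 0, 0.03, 0, 0, 0]]
  ]
}}

```text
clock: 9.55
tcp_pos: [0.4756, -0.3501, 0.1207]
tool_rot: [0.706, 0.709, 0.001, 0.001]
force: [-0.0, -0.5, -0.5]
opening: 0.0854
grip_force: 0.0
```

Call:
{"method": "apply_moves", "body": {
  "rows": [
    [[0, 0, 0.03, 0, 0, 0], [0, 0, 0.026, 0, 0, 0], [0, 0, 0, 0, 0, 0]]
  ]
}}

```text
clock: 9.85
tcp_pos: [0.4739, -0.3459, 0.0614]
tool_rot: [0.705, 0.709, 0.001, -0.003]
force: [-1.1, 1.1, 0.1]
opening: 0.0858
grip_force: 0.0
```

```bash
python3 - <<'E'
from h import *
need(.473,-.3535,.064,np.pi/2)
E
```

```text
now [ 0.4739 -0.3459  0.0614] rotvec [-0.0029 -0.0057  0.0063] shift_now [-0.0076 -0.0009 -0.0026] shift_after [-0.0076 -0.0009 -0.0026]
```

Call:
{"method": "apply_moves", "body": {
  "rows": [
    [[-0.007, 0, -0.002, 0, 0, 0], [0, 0, 0, 0, 0, 0]]
  ]
}}

```text
clock: 10.05
tcp_pos: [0.4766, -0.358, 0.0704]
tool_rot: [0.705, 0.709, 0.0, 0.002]
force: [0.9, 0.6, 0.8]
opening: 0.0855
grip_force: 0.0
```

Call:
{"method": "apply_moves", "body": {
  "rows": [
    [[0, 0, 0, 0, 0, 0], [0, 0, 0, 0, 0, 0], [0, 0, 0, 0, 0, 0], [0, 0, 0, 0, 0, 0]]
  ],
  "claw": -1
}}

```text
clock: 10.45
tcp_pos: [0.4756, -0.3569, 0.0685]
tool_rot: [0.705, 0.709, 0.001, 0.001]
force: [0.4, 0.9, 0.4]
opening: 0.0425
grip_force: 60.5
```

Call:
{"method": "apply_moves", "body": {
  "rows": [
    [[0, 0, -0.02, 0, 0, 0], [0, 0, -0.03, 0, 0, 0], [0, 0, -0.04, 0, 0, 0], [0, 0, -0.04, 0, 0, 0], [0, 0, 0, 0, 0, 0]]
  ]
}}

```text
clock: 10.95
tcp_pos: [0.477, -0.3587, 0.2045]
tool_rot: [0.705, 0.709, 0.0, 0.005]
force: [0.8, -0.2, -1.0]
opening: 0.0422
grip_force: 61.7
```

```bash
python3 - <<'E'
from h import *
need(.507,.0145,.19,np.pi/2)
E
```

```text
now [ 0.477  -0.3587  0.2045] rotvec [0.0077 0.0069 0.0047] shift_now [0.3731 0.0317 0.0122] shift_after [0.3732 0.03   0.0145]
```

Call:
{"method": "apply_moves", "body": {
  "rows": [
    [[0.04, 0.003, 0, 0, 0, 0], [0.04, 0.003, 0, 0, 0, 0], [0.04, 0.003, 0, 0, 0, 0], [0.04, 0.003, 0, 0, 0, 0], [0.04, 0.003, 0, 0, 0, 0]]
  ]
}}

```text
clock: 11.45
tcp_pos: [0.489, -0.155, 0.1974]
tool_rot: [0.706, 0.709, 0.001, 0.0]
force: [0.6, 0.3, -1.5]
opening: 0.0421
grip_force: 61.6
```

Call:
{"method": "apply_moves", "body": {
  "rows": [
    [[0.04, 0.003, 0, 0, 0, 0], [0.04, 0.003, 0, 0, 0, 0], [0.04, 0.003, 0, 0, 0, 0], [0.04, 0.003, 0, 0, 0, 0], [0.01, 0.003, 0, 0, 0, 0]]
  ]
}}

```text
clock: 11.95
tcp_pos: [0.503, 0.0169, 0.1976]
tool_rot: [0.704, 0.71, 0.001, 0.0]
force: [0.7, -0.8, -0.2]
opening: 0.0424
grip_force: 61.6
```

Call:
{"method": "apply_moves", "body": {
  "rows": [
    [[0, 0, 0.02, 0, 0, 0], [0, 0, 0.01, 0, 0, 0], [0, 0, 0, 0, 0, 0], [0, 0, 0, 0, 0, 0]]
  ]
}}

```text
clock: 12.35
tcp_pos: [0.5034, 0.0129, 0.168]
tool_rot: [0.706, 0.708, 0.0, 0.0]
force: [0.4, 0.1, -0.9]
opening: 0.0422
grip_force: 61.7
```

```bash
python3 - <<'E'
from h import *
need(.507,.0145,.1365,np.pi/2)
im,d=save("side","side3.png");P=cloud("side",d)
u,v=px("side",(.507,.0145,.12)); print(u,v)
u=int(u);v=int(v);cv2.imwrite("pics/side3c.png",cv2.resize(im[v-80:v+80,u-100:u+100,::-1],None,fx=3.5,fy=3.5,interpolation=3))
blue=(im[:,:,2].astype(int)>im[:,:,0]+40)&(im[:,:,2]>90)
Q=P[blue]; Q=Q[(abs(Q[:,0]-.507)<.06)&(abs(Q[:,1]-.014)<.06)&(Q[:,2]>.08)]
print(len(Q),Q.min(0),Q.max(0),np.median(Q,0))
E
```

```text
now [0.5034 0.0129 0.168 ] rotvec [0.0013 0.0001 0.0037] shift_now [0.0016 0.0036 0.0315] shift_after [0.0016 0.0036 0.0315]
278.5702069115613 225.2453340155907
196 [ 0.44715878 -0.04163976  0.08000431] [0.56354331 0.07202014 0.17237103] [0.49625603 0.03220281 0.12989677]
```

View pics/side3c.png

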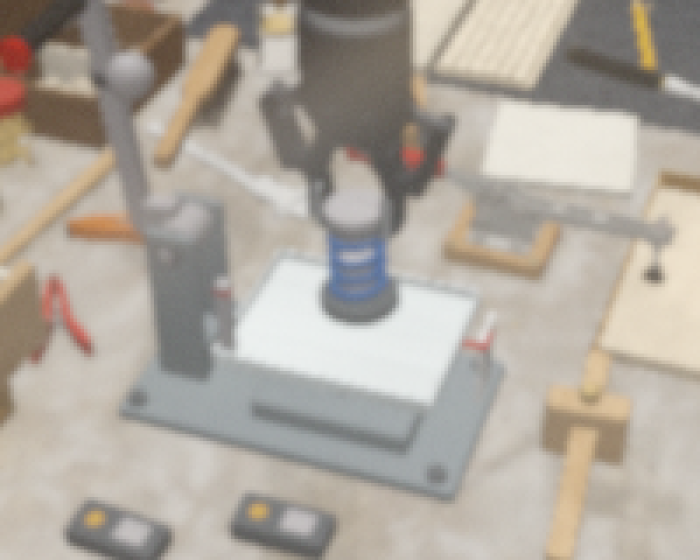

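The spring hangs upright in the gripper above the middle of the pan, at about crop pixel (358,265). I lower it.

Call:
{"method": "apply_moves", "body": {
  "rows": [
    [[0, 0.004, 0.015, 0, 0, 0], [0, 0, 0.011, 0, 0, 0], [0, 0, 0.004, 0, 0, 0], [0, 0, 0.002, 0, 0, 0], [0, 0, 0, 0, 0, 0]]
  ]
}}

```text
clock: 12.9
tcp_pos: [0.5074, 0.0135, 0.1359]
tool_rot: [0.705, 0.709, 0.0, 0.001]
force: [0.5, -0.5, 1.4]
opening: 0.0422
grip_force: 61.7
```

```bash
python3 - <<'E'
from h import *
need(.507,.0145,.1365,np.pi/2)
im,d=save("side","side4.png");P=cloud("side",d)
Q=box(P,(.507,.014),.07,.065,.083); print("pan",np.median(Q[:,2]))
print(bot.state()["force"])
E
```

```text
now [0.5074 0.0135 0.1359] rotvec [0.0013 0.0001 0.0046] shift_now [ 0.001  -0.0004 -0.0006] shift_after [ 0.001  -0.0004 -0.0006]
pan 0.07599127089952419
[-0.04086766  0.04299437  0.2421069 ]
```

Call:
{"method": "apply_moves", "body": {
  "rows": [
    [[0, 0, 0, 0, 0, 0], [0, 0, 0, 0, 0, 0], [0, 0, 0, 0, 0, 0]]
  ],
  "claw": 1
}}

```text
clock: 13.25
tcp_pos: [0.5079, 0.0134, 0.1364]
tool_rot: [0.705, 0.709, 0.001, 0.001]
force: [-0.0, 0.5, -0.6]
opening: 0.0826
grip_force: 0.0
```

Call:
{"method": "apply_moves", "body": {
  "rows": [
    [[0, 0, -0.04, 0, 0, 0], [0, 0, -0.05, 0, 0, 0], [0.03, 0, -0.05, 0, 0, 0], [0.04, -0.02, -0.05, 0, 0, 0], [0.03, -0.03, -0.05, 0, 0, 0]]
  ]
}}

```text
clock: 13.75
tcp_pos: [0.4688, 0.0927, 0.3458]
tool_rot: [0.706, 0.709, 0.001, 0.001]
force: [0.2, 0.8, -0.7]
opening: 0.0856
grip_force: 0.0
```

```bash
python3 - <<'E'
from h import *
np.set_printoptions(precision=3,suppress=True)
need(.66,.08,.40,np.pi/2)
for n in("side","top"):
    im,d=save(n,n+"5.png");P=cloud(n,d)
    Q=P.reshape(-1,3); m=(Q[:,0]>.58)&(Q[:,0]<.78)&(Q[:,1]>.035)&(Q[:,1]<.13)&(Q[:,2]>.2)&(Q[:,2]<.38)
    print(n,"handle",m.sum(), np.percentile(Q[m],[2,10,50,90,98],axis=0) if m.sum() else "")
    m=(Q[:,0]>.58)&(Q[:,0]<.78)&(Q[:,1]>.0)&(Q[:,1]<.04)&(Q[:,2]>.2)&(Q[:,2]<.36)
    print(n,"beam",m.sum(), np.percentile(Q[m],[2,50,98],axis=0))
    Q=box(P,(.507,.014),.04,.13,.175); print("cap",rect(Q) if len(Q) else 0)
    Q=box(P,(.507,.014),.08,.065,.083); print("pan",rect(Q))
for r in bot.look_for("top","beam_grip")+bot.look_for("side","beam_grip"): print(r)
print(c2w("side",bot.look_for("side","beam_grip")[0]["position"]))
cv2.imwrite("pics/b5.png",np.vstack([cv2.resize(cv2.imread("pics/top5.png")[130:280,200:400],(700,300*7//4)[:2]) ])[:, :])
u,v=map(int,px("side",(.65,.04,.22)));im=cv2.imread("pics/side5.png");cv2.imwrite("pics/s5.png",cv2.resize(im[max(0,v-100):v+100,max(0,u-120):u+120],None,fx=3,fy=3))
E
```

```text
now [0.469 0.093 0.346] rotvec [ 0.002 -0.     0.004] shift_now [-0.014  0.191 -0.054] shift_after [-0.013  0.191 -0.054]
side handle 443 [[0.665 0.036 0.205]
 [0.682 0.041 0.229]
 [0.691 0.114 0.322]
 [0.758 0.126 0.334]
 [0.775 0.129 0.336]]
side beam 530 [[0.655 0.015 0.203]
 [0.681 0.028 0.272]
 [0.697 0.038 0.334]]
cap (array([505. ,  19.6]), array([44.7, 42.9]), -65.7, 278, np.float64(158.9))
pan (array([507.7,  16.7]), array([160.3, 134.5]), 1.4, 1616, np.float64(76.5))
top handle 299 [[0.682 0.038 0.216]
 [0.685 0.049 0.253]
 [0.696 0.103 0.327]
 [0.767 0.124 0.335]
 [0.777 0.129 0.338]]
top beam 209 [[0.654 0.003 0.261]
 [0.681 0.018 0.283]
 [0.701 0.039 0.337]]
cap (array([503. ,  13.4]), array([44.4, 41.3]), 0.2, 167, np.float64(157.2))
pan (array([507.5,  11.8]), array([161.3, 130.3]), 1.7, 1542, np.float64(75.3))
{'position': [-0.061, -0.1832, 1.5765], 'score': 0.55}
{'position': [-0.1717, -0.0951, 0.94], 'score': 0.83}
{'position': [0.1956, -0.0634, 1.3294], 'score': 0.7}
[[0.677 0.032 0.267]]
```

View pics/s5.png

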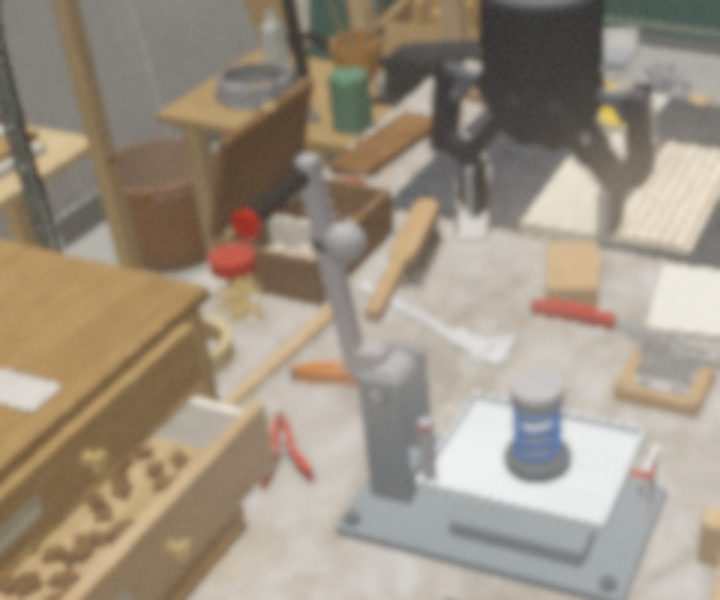

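The spring stands upright in the middle of the pan, at crop pixel (537,420). The black handle runs from the beam's top (310,165) to about (250,225). I need its exact position and the clearance to the cabinet.

```bash
python3 - <<'E'
from h import *
np.set_printoptions(precision=3,suppress=True)
for n in("side","top"):
    P=cloud(n,np.load(f"pics/{n}.npy"));Q=P.reshape(-1,3)
    for a,b in((.04,.06),(.06,.08),(.08,.1),(.1,.13),(.13,.17)):
        m=(Q[:,1]>a)&(Q[:,1]<b)&(Q[:,2]>.27)&(Q[:,2]<.5)&(Q[:,0]>.6)&(Q[:,0]<.72)
        m2=(Q[:,1]>a)&(Q[:,1]<b)&(Q[:,2]>.2)&(Q[:,2]<.6)&(Q[:,0]>.72)&(Q[:,0]<.82)
        print(n,a,m.sum(),Q[m].min(0) if m.any() else"",Q[m].max(0) if m.any() else"",np.median(Q[m],0) if m.any() else "","|",m2.sum(),Q[m2].min(0) if m2.any() else"",Q[m2].max(0) if m2.any() else"")
E
```

```text
side 0.04 44 [0.682 0.04  0.321] [0.699 0.059 0.335] [0.686 0.05  0.331] | 0  
side 0.06 43 [0.683 0.06  0.319] [0.696 0.08  0.336] [0.686 0.071 0.332] | 0  
side 0.08 43 [0.683 0.08  0.323] [0.697 0.099 0.336] [0.685 0.091 0.332] | 0  
side 0.1 106 [0.68  0.1   0.316] [0.702 0.122 0.338] [0.688 0.119 0.329] | 235 [0.739 0.109 0.2  ] [0.819 0.13  0.261]
side 0.13 0    | 555 [0.739 0.13  0.2  ] [0.82  0.17  0.262]
top 0.04 42 [0.684 0.041 0.323] [0.7   0.059 0.341] [0.69  0.05  0.332] | 0  
top 0.06 42 [0.684 0.062 0.321] [0.7   0.079 0.339] [0.69  0.071 0.331] | 0  
top 0.08 45 [0.682 0.082 0.317] [0.7  0.1  0.34] [0.689 0.091 0.331] | 0  
top 0.1 40 [0.679 0.1   0.315] [0.702 0.115 0.34 ] [0.688 0.108 0.331] | 219 [0.738 0.106 0.201] [0.82  0.13  0.267]
top 0.13 0    | 369 [0.739 0.13  0.2  ] [0.82  0.17  0.267]
```

Call:
{"method": "apply_moves", "body": {
  "rows": [
    [[0, 0.02, -0.04, 0, 0, 0], [-0.003, 0.04, -0.02, 0, 0, 0], [-0.005, 0.04, 0, 0, 0, 0], [-0.005, 0.04, 0, 0, 0, 0], [0, 0.04, 0, 0, 0, 0]]
  ],
  "claw": 0.3
}}

```text
clock: 14.5
tcp_pos: [0.6477, 0.0779, 0.4024]
tool_rot: [0.706, 0.708, -0.0, -0.0]
force: [1.2, 0.3, 1.6]
opening: 0.056
grip_force: 0.0
```

Call:
{"method": "apply_moves", "body": {
  "rows": [
    [[0, 0.04, 0, 0, 0, 0], [0, 0, 0, 0, 0, 0], [0, 0, 0, 0, 0, 0]]
  ]
}}

```text
clock: 14.8
tcp_pos: [0.6734, 0.0786, 0.4031]
tool_rot: [0.706, 0.708, -0.001, -0.001]
force: [0.4, 0.4, -0.1]
opening: 0.0553
grip_force: 0.0
```

```bash
python3 - <<'E'
from h import *
need(.69,.08,.308,np.pi/2);print(bot.state()["joint_positions"])
E
```

```text
now [0.6734 0.0786 0.4031] rotvec [-0.0029 -0.0001  0.0036] shift_now [0.0014 0.0169 0.095 ] shift_after [0.0014 0.0166 0.0951]
[-7.61561955e-02  5.70438626e-01  9.88454515e-01  1.99167868e+00
 -1.13818316e-04  1.49103877e+00]
```

Call:
{"method": "apply_moves", "body": {
  "rows": [
    [[0, 0, 0.035, 0, 0, 0], [0.001, 0.017, 0, 0, 0, 0], [0, 0, 0.03, 0, 0, 0], [0, 0, 0.03, 0, 0, 0], [0, 0, 0, 0, 0, 0]]
  ]
}}

```text
clock: 15.3
tcp_pos: [0.6866, 0.0806, 0.3066]
tool_rot: [0.706, 0.709, -0.002, -0.003]
force: [-0.8, 0.9, -0.9]
opening: 0.0553
grip_force: 0.0
```

```bash
python3 - <<'E'
from h import *
need(.69,.08,.308,np.pi/2);print(bot.state()["joint_positions"])
E
```

```text
now [0.6866 0.0806 0.3066] rotvec [-0.0067 -0.0004  0.0045] shift_now [-0.0006  0.0034 -0.0014] shift_after [-0.0006  0.0034 -0.0014]
[-7.17015857e-02  4.63017326e-01  6.56834514e-01  1.77137565e+00
 -5.69428603e-05  1.49457327e+00]
```

Call:
{"method": "apply_moves", "body": {
  "rows": [
    [[0, 0.002, 0, 0, 0, 0], [0, 0, 0, 0, 0, 0], [0, 0, 0, 0, 0, 0], [0, 0, 0, 0, 0, 0], [0, 0, 0, 0, 0, 0]]
  ],
  "claw": -1
}}

```text
clock: 15.8
tcp_pos: [0.6929, 0.0804, 0.3154]
tool_rot: [0.705, 0.709, 0.002, 0.003]
force: [-0.1, 0.8, 6.8]
opening: 0.0158
grip_force: 58.4
```

```bash
cat >> h.py <<'E'
H=np.array([.637,.018,.136]); r0=.198; al=np.arctan2(34,195)
def hp(th): return H[0]-r0*np.cos(th+al), H[2]+r0*np.sin(th+al)
E
python3 - <<'E'
from h import *
s=bot.state();print(s["tcp_pos"],s["opening"],s["grip_force"],s["force"])
p=s["tcp_pos"];th=np.arctan2(p[2]+.019-H[2],H[0]-p[0])-al;print("th",th,np.hypot(p[2]+.019-H[2],H[0]-p[0]))
a=np.linspace(th,.3,11);q=np.array([hp(t) for t in a]);print(np.round(np.diff(q,axis=0),4))
E
```

```text
[0.69285922 0.08044415 0.31540259] 0.015754223799889264 58.42337608337402 [-0.144411    0.75968343  6.75734733]
th 1.6726133424592218 0.20611607940693072
[[-0.0266  0.0055]
 [-0.0271  0.0019]
 [-0.0271 -0.0019]
 [-0.0266 -0.0056]
 [-0.0256 -0.0091]
 [-0.0241 -0.0126]
 [-0.0221 -0.0157]
 [-0.0198 -0.0186]
 [-0.017  -0.0211]
 [-0.014  -0.0233]]
```

Call:
{"method": "apply_moves", "body": {
  "rows": [
    [[-0.001, -0.026, -0.0055, 0, 0, 0], [-0.001, -0.027, -0.002, 0, 0, 0], [-0.001, -0.027, 0.002, 0, 0, 0], [-0.001, -0.0265, 0.0055, 0, 0, 0], [-0.001, -0.0255, 0.009, 0, 0, 0]]
  ]
}}

```text
clock: 16.3
tcp_pos: [0.5611, 0.0752, 0.3074]
tool_rot: [0.705, 0.709, 0.004, 0.004]
force: [3.5, 3.3, 2.8]
opening: 0.0158
grip_force: 62.1
```

```bash
python3 - <<'E'
from h import *
s=bot.state();print(s["tcp_pos"],s["opening"],s["grip_force"],s["force"])
p=s["tcp_pos"];th=np.arctan2(p[2]+.019-H[2],H[0]-p[0])-al;print("th",th,np.hypot(p[2]+.019-H[2],H[0]-p[0]))
a=np.linspace(th,.3,6);q=np.array([hp(t) for t in a])-np.array([0,.019]);q[0]=p[[0,2]];print(np.round(np.diff(q,axis=0),4))
E
```

```text
[0.56110492 0.07522307 0.30736196] 0.015844476528900274 62.05300748348236 [3.53011096 3.29354542 2.76353702]
th 1.0187976217274735 0.20493349864774346
[[-0.023  -0.0188]
 [-0.0236 -0.0159]
 [-0.021  -0.0192]
 [-0.0181 -0.022 ]
 [-0.0147 -0.0243]]
```

Call:
{"method": "apply_moves", "body": {
  "rows": [
    [[-0.001, -0.025, 0.0125, 0, 0, 0], [-0.001, -0.023, 0.016, 0, 0, 0], [-0.001, -0.0205, 0.019, 0, 0, 0], [0, -0.0175, 0.0215, 0, 0, 0], [0, -0.0145, 0.024, 0, 0, 0]]
  ]
}}

```text
clock: 16.8
tcp_pos: [0.4608, 0.0712, 0.2122]
tool_rot: [0.705, 0.709, 0.003, 0.004]
force: [9.1, -0.9, -0.4]
opening: 0.016
grip_force: 66.6
```

Call:
{"method": "apply_moves", "body": {
  "rows": [
    [[0, 0, 0, 0, 0, 0], [0, 0, 0, 0, 0, 0]]
  ]
}}

```text
clock: 17.0
tcp_pos: [0.4597, 0.0714, 0.2106]
tool_rot: [0.705, 0.709, 0.001, 0.001]
force: [-3.9, -0.9, -2.9]
opening: 0.016
grip_force: 65.3
```

```bash
cat >> h.py <<'E'
def look(tag):
    np.set_printoptions(precision=4,suppress=True)
    im,d=save("side",tag+".png");P=cloud("side",d)
    s=bot.state();p=s["tcp_pos"];ph=np.arctan2(p[2]+.0115-H[2],H[0]-p[0]);print("clk",s["clock"],"tcp",p,"th",ph-al,"r",np.hypot(p[2]+.0115-H[2],H[0]-p[0]),"F",s["force"],s["opening"])
    th=ph-al; fz=.136+.130*np.sin(th)+.017*np.cos(th)-.017; print("foot z",fz,"foot x",H[0]-.130*np.cos(th)+.017*np.sin(th))
    Q=box(P,(.507,.014),.075,.03,.083); Q=Q[np.hypot(Q[:,0]-.507,Q[:,1]-.014)>.035]
    h,e=np.histogram(Q[:,2],bins=np.arange(.03,.084,.001)); k=h.argmax(); print("pan z",np.median(Q[abs(Q[:,2]-e[k])<.003][:,2]),len(Q))
    Q=P.reshape(-1,3);m=(abs(Q[:,0]-.579)<.014)&(abs(Q[:,1]-.071)<.014)&(Q[:,2]>.06)&(Q[:,2]<.16);print("post top",np.percentile(Q[m][:,2],[50,90,98]) if m.any() else 0)
    Q=box(P,(.507,.014),.026,.08,.17); print("cap z",np.percentile(Q[:,2],[50,75,90,97]) if len(Q) else 0)
    return im,P
E
python3 - <<'E'
from h import *
im,P=look("side6"); u,v=map(int,px("side",(.52,.0145,.12)))
cv2.imwrite("pics/side6c.png",cv2.resize(im[v-80:v+80,u-100:u+100,::-1],None,fx=3.5,fy=3.5,interpolation=3))
E
```

```text
clk 17.05 tcp [0.4598 0.0714 0.2108] th 0.2804561437809022 r 0.19708580536822337 F [-4.9674 -0.6007 -2.4398] 0.01551231230825197
foot z 0.17131901767097735 foot x 0.5167846915324676
pan z 0.07630650117399598 1758
post top [0.0927 0.137  0.1423]
cap z [0.1138 0.142  0.1597 0.1611]
```

View pics/side6c.png

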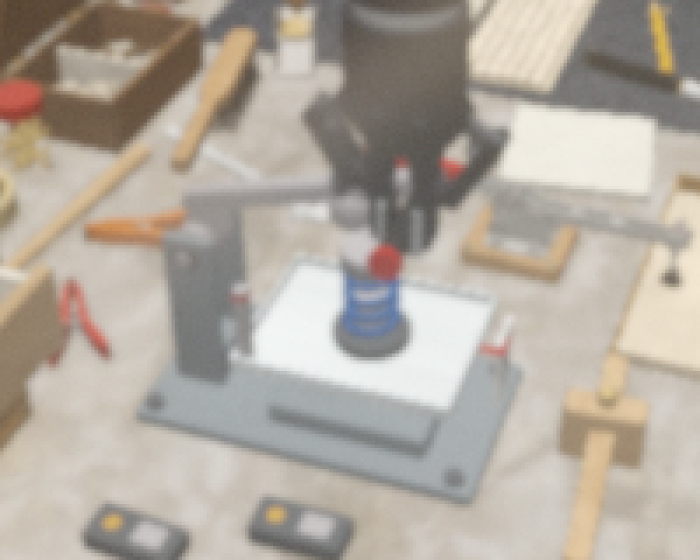

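The foot hangs just above the spring's cap, at crop pixels (350,210) and (357,245). I press in steps.

Call:
{"method": "apply_moves", "body": {
  "rows": [
    [[0, -0.005, 0.0105, 0, 0, 0], [0, -0.0045, 0.011, 0, 0, 0], [0, -0.003, 0.0115, 0, 0, 0], [0, 0, 0, 0, 0, 0], [0, 0, 0, 0, 0, 0]]
  ]
}}

```text
clock: 17.55
tcp_pos: [0.4472, 0.0713, 0.1775]
tool_rot: [0.705, 0.709, 0.0, 0.0]
force: [-6.7, -1.3, -1.2]
opening: 0.0161
grip_force: 68.2
```

```bash
python3 - <<'E'
from h import *
look("side7")
E
```

```text
clk 17.6 tcp [0.4473 0.0713 0.1776] th 0.10024906262449199 r 0.19702258602653105 F [-5.8035 -1.7254 -1.4496] 0.015813946954216337
foot z 0.14892520773051343 foot x 0.5093540758884734
pan z 0.07230477273775769 1723
post top [0.0931 0.1339 0.1391]
cap z [0.117  0.1497 0.153  0.168 ]
```

Call:
{"method": "apply_moves", "body": {
  "rows": [
    [[0, -0.0025, 0.0095, 0, 0, 0], [0, -0.002, 0.0095, 0, 0, 0], [0, 0, 0, 0, 0, 0], [0, 0, 0, 0, 0, 0]]
  ]
}}

```text
clock: 18.0
tcp_pos: [0.4429, 0.071, 0.1591]
tool_rot: [0.705, 0.709, -0.0, 0.001]
force: [-9.3, -3.2, 3.3]
opening: 0.0154
grip_force: 69.4
```

```bash
python3 - <<'E'
from h import *
look("side8")
E
```

```text
clk 18.05 tcp [0.4429 0.071  0.1592] th 0.004207878909632784 r 0.1971305786343434 F [-9.6035 -2.3708  3.0684] 0.016177644334454896
foot z 0.13654687214110306 foot x 0.5070726846345859
pan z 0.0667169811136382 1594
post top [0.0844 0.1293 0.1326]
cap z [0.128  0.14   0.1575 0.1662]
```

Call:
{"method": "apply_moves", "body": {
  "rows": [
    [[0, -0.0015, 0.011, 0, 0, 0], [0, -0.001, 0.011, 0, 0, 0], [0, 0, 0, 0, 0, 0], [0, 0, 0, 0, 0, 0]]
  ]
}}

```text
clock: 18.45
tcp_pos: [0.4399, 0.0709, 0.1369]
tool_rot: [0.705, 0.709, -0.001, 0.0]
force: [-12.2, -3.1, 4.0]
opening: 0.0157
grip_force: 71.3
```

```bash
python3 - <<'E'
from h import *
im,P=look("side9"); u,v=map(int,px("side",(.53,.03,.11)))
cv2.imwrite("pics/side9c.png",cv2.resize(im[v-50:v+50,u-65:u+65,::-1],None,fx=6,fy=6,interpolation=3))
E
```

```text
clk 18.5 tcp [0.4399 0.071  0.1369] th -0.10957005644576119 r 0.1975026903810995 F [-12.0543  -2.7889   4.2178] 0.01577097880633297
foot z 0.12168243153829293 foot x 0.505920617330404
pan z 0.060322579694980547 1407
post top [0.0854 0.1226 0.1271]
cap z [0.1181 0.1264 0.1492 0.1634]
```

View pics/side9c.png

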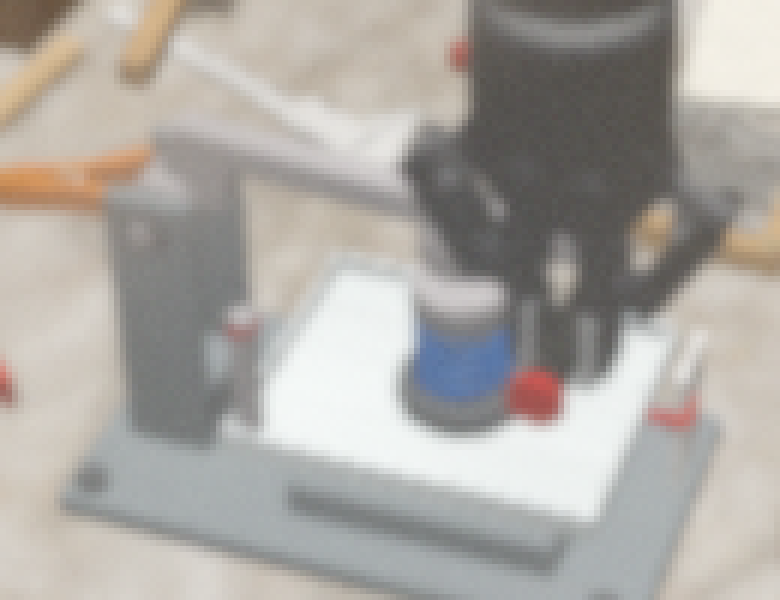

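The cap is close to the line now: cap at crop pixel (460,280), post with its red line at (243,325). I measure heights along the cap and post columns.

```bash
python3 - <<'E'
from h import *
np.set_printoptions(precision=1,suppress=True,linewidth=150)
u,v=map(int,px("side",(.53,.03,.11)));P=cloud("side",np.load("pics/side.npy"));im=cv2.imread("pics/side9.png")
print(u,v)
for X in(430,445,460,475,490,235,243,250):
    c=u-65+X//6
    print(X)
    for Y in range(*((255,430,6) if X>300 else (290,440,6))):
        r=v-50+Y//6; print((Y,*(P[r,c]*1000).round(1).tolist(),im[r,c,::-1].tolist()),end=" " if (Y-255)%12 else "\n")
    print()
E
```

```text
267 229
430
(255, 514.0, 33.8, 146.1, [149, 145, 143])
(261, 514.5, 32.7, 142.0, [152, 148, 148]) (267, 514.0, 33.9, 139.8, [165, 162, 160])
(273, 519.8, 20.4, 124.8, [179, 176, 174]) (279, 519.1, 22.3, 123.2, [195, 191, 191])
(285, 516.6, 28.3, 125.2, [203, 200, 199]) (291, 516.2, 29.5, 123.0, [204, 200, 200])
(297, 514.0, 34.6, 124.3, [196, 193, 193]) (303, 511.9, 39.9, 125.8, [182, 178, 177])
(309, 511.5, 40.9, 123.4, [157, 154, 155]) (315, 512.2, 39.4, 118.8, [142, 140, 140])
(321, 512.3, 39.3, 115.5, [128, 129, 132]) (327, 512.2, 39.7, 112.5, [120, 124, 138])
(333, 513.5, 36.9, 106.6, [110, 125, 152]) (339, 513.1, 37.9, 104.2, [103, 123, 159])
(345, 515.1, 33.3, 96.6, [99, 122, 164]) (351, 513.3, 37.8, 97.4, [94, 123, 166])
(357, 514.6, 34.9, 91.3, [93, 120, 164]) (363, 515.6, 32.6, 85.8, [94, 120, 164])
(369, 512.3, 40.6, 90.0, [93, 121, 165]) (375, 513.1, 38.8, 84.8, [94, 121, 163])
(381, 514.9, 34.7, 77.5, [94, 120, 161]) (387, 513.2, 38.9, 78.0, [102, 122, 159])
(393, 513.3, 38.9, 74.6, [114, 125, 148]) (399, 512.8, 40.2, 72.4, [125, 129, 138])
(405, 512.3, 41.6, 70.3, [127,
[... 7750 characters left out ...]
14.2, [146, 128, 127]) (344, 218.3, 729.0, 742.7, [141, 135, 133]) (350, 578.5, 76.0, 108.2, [140, 138, 136]) (356, 578.0, 77.5, 106.2, [141, 139, 138]) (362, 577.0, 79.7, 105.0, [142, 140, 138]) (368, 576.5, 81.0, 102.9, [141, 139, 138]) (374, 577.5, 79.6, 98.1, [142, 142, 140]) (380, 578.8, 77.7, 92.8, [143, 140, 139]) (386, 578.5, 78.7, 90.4, [142, 141, 140]) (392, 578.5, 79.1, 87.4, [146, 142, 141]) (398, 578.1, 80.2, 85.0, [147, 143, 144]) (404, 579.6, 78.1, 79.4, [144, 142, 140]) (410, 579.9, 77.9, 75.7, [147, 144, 145]) (416, 579.4, 79.3, 73.7, [148, 145, 146]) (422, 580.8, 77.2, 67.9, [162, 160, 159]) (428, 580.6, 78.1, 65.4, [181, 180, 180]) (434, 577.1, 84.7, 68.8, [188, 190, 189])
```

The cap is about 64.7 mm above the pan, so it needs about 4.7 mm more compression, which is roughly 12.5 mm at the handle.

Call:
{"method": "apply_moves", "body": {
  "rows": [
    [[0, -0.0003, 0.005, 0, 0, 0], [0, 0, 0.0045, 0, 0, 0], [0, 0, 0.003, 0, 0, 0], [0, 0, 0, 0, 0, 0], [0, 0, 0, 0, 0, 0]]
  ]
}}

```text
clock: 19.0
tcp_pos: [0.4392, 0.071, 0.1243]
tool_rot: [0.705, 0.709, -0.001, -0.0]
force: [-13.6, -3.3, 4.8]
opening: 0.0153
grip_force: 72.4
```

```bash
cat >> h.py <<'E'
def capz(P,im):
    Q=P.reshape(-1,3);c=im.reshape(-1,3).astype(int)
    m=(np.hypot(Q[:,0]-.506,Q[:,1]-.016)<.021)&(Q[:,2]>.09)&(Q[:,2]<.15)&(c[:,0]>180)&(c.max(1)-c.min(1)<15)
    z=Q[m][:,2]; 
    m=(abs(Q[:,0]-.580)<.012)&(abs(Q[:,1]-.075)<.01)&(Q[:,2]>.09)&(Q[:,2]<.15)&(c[:,0]>172)&(c.max(1)-c.min(1)<12)
    print("cap face",len(z),np.median(z),"post face",m.sum(),np.median(Q[m][:,2]))
E
python3 - <<'E'
from h import *
P0=cloud("side",np.load("pics/side.npy"));i0=cv2.imread("pics/side9.png")[:,:,::-1]
capz(P0,i0)
im,P=look("side10");capz(P,im)
im,P=look("side11");capz(P,im)
E
```

```text
cap face 48 0.12537067242974562 post face 9 0.12485984697708487
clk 19.05 tcp [0.4392 0.071  0.1244] th -0.17330795744666583 r 0.19781549764443973 F [-15.2637  -3.1886   5.7559] 0.015745169356323387
foot z 0.11332791567469196 foot x 0.5060159266956222
pan z 0.05644356807842453 1303
post top [0.0911 0.1204 0.1238]
cap z [0.1111 0.1181 0.1412 0.1566]
cap face 40 0.11755762981589006 post face 8 0.12260939105700244
clk 19.1 tcp [0.4392 0.071  0.1244] th -0.17334812385534096 r 0.19782289379655585 F [-15.1392  -3.7747   5.4108] 0.016069669773825193
foot z 0.1133226545194506 foot x 0.5060161546285402
pan z 0.056377969033788916 1294
post top [0.0896 0.1208 0.1234]
cap z [0.1108 0.1183 0.1399 0.1564]
cap face 40 0.11780359752511584 post face 8 0.12327538070323275
```

Call:
{"method": "apply_moves", "body": {
  "rows": [
    [[0, 0, 0.0025, 0, 0, 0], [0, 0, 0, 0, 0, 0], [0, 0, 0, 0, 0, 0], [0, 0, 0, 0, 0, 0], [0, 0, 0, 0, 0, 0]]
  ]
}}

```text
clock: 19.6
tcp_pos: [0.4392, 0.071, 0.122]
tool_rot: [0.705, 0.709, -0.001, -0.0]
force: [-16.6, -3.6, 7.5]
opening: 0.0155
grip_force: 72.9
```

```bash
python3 - <<'E'
from h import *
im,P=look("side12");capz(P,im)
u,v=map(int,px("side",(.53,.04,.105)))
cv2.imwrite("pics/side12c.png",cv2.resize(im[v-35:v+35,u-50:u+50,::-1],None,fx=8,fy=8,interpolation=3))
E
```

```text
clk 19.65 tcp [0.4392 0.071  0.122 ] th -0.18509968678574212 r 0.1978519877432653 F [-15.8444  -3.46     7.152 ] 0.015617563827370184
foot z 0.1117838170600192 foot x 0.506091915055728
pan z 0.055617310957712246 1275
post top [0.0902 0.1188 0.122 ]
cap z [0.1104 0.1166 0.1388 0.1531]
cap face 35 0.11598505722132207 post face 8 0.12147653906158759
```

View pics/side12c.png

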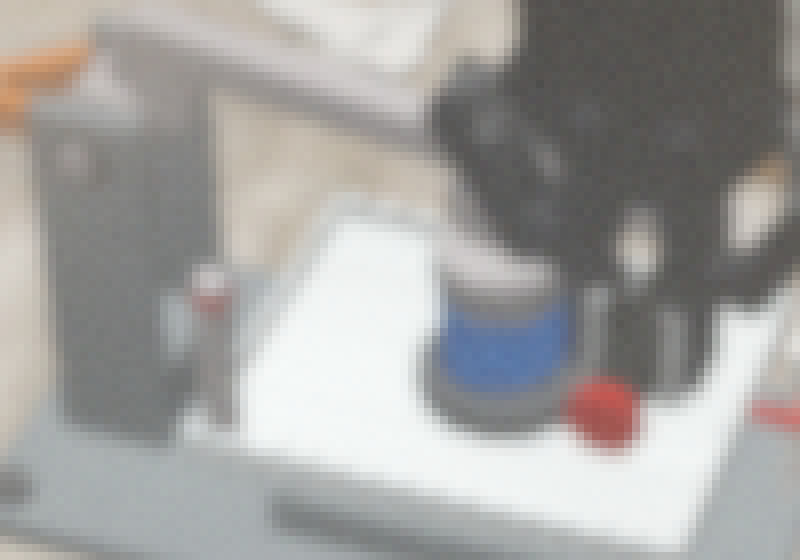

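The cap's face is about 60.4 mm above the pan, level with the line, and the post's top stands 5.5 mm above it. The pan has sunk about 22.7 mm, which is nearest four small units (23.5 mm). I hold a little longer, then raise the beam.

Call:
{"method": "apply_moves", "body": {
  "rows": [
    [[0, 0, 0, 0, 0, 0], [0, 0, 0, 0, 0, 0], [0, 0, 0, 0, 0, 0], [0, 0, 0, 0, 0, 0], [0, 0, 0, 0, 0, 0]]
  ]
}}

```text
clock: 20.15
tcp_pos: [0.4392, 0.071, 0.122]
tool_rot: [0.705, 0.709, -0.001, 0.0]
force: [-15.6, -3.4, 7.4]
opening: 0.0153
grip_force: 72.9
```

```bash
python3 - <<'E'
from h import *
a=np.linspace(-.185,1.66,15);q=np.array([hp(t) for t in a]);d=np.diff(q,axis=0);print(np.round(np.c_[d[:,0],-d[:,1]],4).tolist(), bot.state()["tcp_pos"])
E
```

```text
[[0.0014, -0.026], [0.0048, -0.0256], [0.0081, -0.0248], [0.0113, -0.0235], [0.0143, -0.0218], [0.017, -0.0197], [0.0195, -0.0173], [0.0216, -0.0146], [0.0233, -0.0116], [0.0247, -0.0085], [0.0256, -0.0052], [0.026, -0.0018], [0.026, 0.0017], [0.0256, 0.0051]] [0.43917203 0.07099754 0.12203631]
```

Call:
{"method": "apply_moves", "body": {
  "rows": [
    [[0, 0.0015, -0.026, 0, 0, 0], [0, 0.005, -0.0255, 0, 0, 0], [0, 0.008, -0.025, 0, 0, 0], [0.001, 0.0115, -0.0235, 0, 0, 0], [0.001, 0.0145, -0.022, 0, 0, 0]]
  ]
}}

```text
clock: 20.65
tcp_pos: [0.48, 0.0724, 0.2446]
tool_rot: [0.706, 0.709, -0.001, 0.001]
force: [-6.3, -11.1, -1.4]
opening: 0.0157
grip_force: 63.0
```

Call:
{"method": "apply_moves", "body": {
  "rows": [
    [[0.001, 0.017, -0.0195, 0, 0, 0], [0.001, 0.0195, -0.0175, 0, 0, 0], [0.001, 0.0215, -0.0145, 0, 0, 0], [0.001, 0.0235, -0.0115, 0, 0, 0], [0.001, 0.0245, -0.0085, 0, 0, 0]]
  ]
}}

```text
clock: 21.15
tcp_pos: [0.5872, 0.0782, 0.3191]
tool_rot: [0.706, 0.709, 0.001, 0.003]
force: [-9.9, -10.2, 20.6]
opening: 0.0156
grip_force: 60.9
```

Call:
{"method": "apply_moves", "body": {
  "rows": [
    [[0.001, 0.0255, -0.005, 0, 0, 0], [0.001, 0.026, -0.002, 0, 0, 0], [0.001, 0.026, 0.0015, 0, 0, 0], [0, 0, 0, 0, 0, 0], [0, 0, 0, 0, 0, 0]]
  ]
}}

```text
clock: 21.65
tcp_pos: [0.6671, 0.082, 0.3231]
tool_rot: [0.706, 0.709, 0.003, 0.004]
force: [4.9, -2.2, 7.8]
opening: 0.0159
grip_force: 60.4
```

```bash
python3 - <<'E'
from h import *
look("side13")
E
```

```text
clk 21.7 tcp [0.6668 0.082  0.3232] th 1.5468873359201152 r 0.2009317622742348 F [ 5.2596 -2.8419  8.056 ] 0.01586406390397232
foot z 0.24936925930195086 foot x 0.6508872685961173
pan z 0.07638778910175233 1760
post top [0.095  0.1381 0.1437]
cap z [0.1256 0.1583 0.1604 0.1616]
```

Pan is back at spring-only and the beam is nearly upright. I finish the swing and release.

Call:
{"method": "apply_moves", "body": {
  "rows": [
    [[0, 0.025, 0.006, 0, 0, 0], [0, 0, 0.002, 0, 0, 0], [0, 0, 0, 0, 0, 0]]
  ]
}}

```text
clock: 22.0
tcp_pos: [0.6917, 0.0822, 0.3149]
tool_rot: [0.705, 0.709, 0.003, 0.004]
force: [4.8, -1.3, 6.6]
opening: 0.0156
grip_force: 67.8
```

Call:
{"method": "apply_moves", "body": {
  "rows": [
    [[0, 0, 0, 0, 0, 0], [0, 0, 0, 0, 0, 0], [0, 0, 0, 0, 0, 0]]
  ],
  "claw": 0.2
}}

```text
clock: 22.3
tcp_pos: [0.6888, 0.0827, 0.3118]
tool_rot: [0.706, 0.709, 0.001, 0.001]
force: [-0.4, 0.5, 0.2]
opening: 0.051
grip_force: 0.0
```

Call:
{"method": "apply_moves", "body": {
  "rows": [
    [[0, 0, -0.03, 0, 0, 0], [0, 0, -0.03, 0, 0, 0], [0, -0.02, 0, 0, 0, 0], [0, -0.04, 0, 0, 0, 0], [0, -0.04, 0, 0, 0, 0]]
  ]
}}

```text
clock: 22.8
tcp_pos: [0.5912, 0.082, 0.3711]
tool_rot: [0.706, 0.709, 0.0, 0.001]
force: [0.4, -0.8, 1.2]
opening: 0.0512
grip_force: 0.0
```

Call:
{"method": "apply_moves", "body": {
  "rows": [
    [[-0.02, -0.045, 0, 0, 0, 0], [-0.02, -0.035, 0, 0, 0, 0], [-0.02, 0, 0.02, 0, 0, 0], [0, 0, 0.03, 0, 0, 0], [0, 0, 0, 0, 0, 0]]
  ],
  "claw": 1
}}

```text
clock: 23.3
tcp_pos: [0.5105, 0.0216, 0.3183]
tool_rot: [0.706, 0.708, -0.001, -0.002]
force: [-0.8, 0.1, -0.3]
opening: 0.0854
grip_force: 0.0
```

```bash
python3 - <<'E'
from h import *
im,P=look("side14")
Q=P.reshape(-1,3);m=(Q[:,1]>.05)&(Q[:,1]<.12)&(Q[:,2]>.27)&(Q[:,2]<.4)&(Q[:,0]>.6)&(Q[:,0]<.74);print("handle",m.sum(),np.median(Q[m],0))
print("cap",rect(box(P,(.507,.014),.04,.13,.175)))
im,d=save("top","top14.png");P=cloud("top",d);Q=box(P,(.507,.014),.04,.13,.175);print("cap top",rect(Q) if len(Q)>5 else 0)
need(.507,.0145,.134,np.pi/2)
E
```

```text
clk 23.35 tcp [0.511  0.0219 0.3206] th 0.8270579776247409 r 0.23304494414466506 F [0.2996 0.7253 0.2504] 0.08533501245167383
foot z 0.22618229390169514 foot x 0.561495325482652
pan z 0.07635127643838738 1749
post top [0.0936 0.1376 0.1424]
cap z [0.1262 0.1583 0.1603 0.1611]
handle 194 [0.6851 0.0951 0.3311]
cap (array([505.3,  19.2]), array([43.3, 42.4]), 26.9, 276, np.float64(158.7))
cap top (array([503.1,  -0.3]), array([42.2, 15.4]), -4.2, 58, np.float64(157.9))
now [0.5117 0.0219 0.3222] rotvec [ 0.0012 -0.0001  0.0046] shift_now [-0.0074 -0.005   0.1881] shift_after [-0.0074 -0.0047  0.1882]
```

Call:
{"method": "apply_moves", "body": {
  "rows": [
    [[-0.0065, -0.0055, 0.04, 0, 0, 0], [0, 0, 0.045, 0, 0, 0], [0, 0, 0.045, 0, 0, 0], [0, 0, 0.04, 0, 0, 0], [0, 0, 0.018, 0, 0, 0]]
  ]
}}

```text
clock: 23.9
tcp_pos: [0.5063, 0.0158, 0.1317]
tool_rot: [0.705, 0.709, -0.0, -0.0]
force: [-0.4, 0.0, 1.2]
opening: 0.0854
grip_force: 0.0
```

Call:
{"method": "apply_moves", "body": {
  "rows": [
    [[0, 0, 0, 0, 0, 0], [0, 0, 0, 0, 0, 0]]
  ]
}}

```text
clock: 24.1
tcp_pos: [0.508, 0.0152, 0.1358]
tool_rot: [0.705, 0.709, 0.001, 0.002]
force: [-0.1, 0.7, 1.0]
opening: 0.0855
grip_force: 0.0
```

Call:
{"method": "apply_moves", "body": {
  "rows": [
    [[0, 0, 0, 0, 0, 0], [0, 0, 0, 0, 0, 0], [0, 0, 0, 0, 0, 0], [0, 0, 0, 0, 0, 0]]
  ],
  "claw": -1
}}

```text
clock: 24.5
tcp_pos: [0.5074, 0.0151, 0.1344]
tool_rot: [0.705, 0.709, 0.001, 0.001]
force: [0.6, -0.4, 0.6]
opening: 0.0424
grip_force: 60.5
```

Call:
{"method": "apply_moves", "body": {
  "rows": [
    [[0, 0, -0.02, 0, 0, 0], [0, 0, -0.03, 0, 0, 0], [0, 0, -0.03, 0, 0, 0], [0, 0, 0, 0, 0, 0]]
  ]
}}

```text
clock: 24.9
tcp_pos: [0.5085, 0.0148, 0.218]
tool_rot: [0.705, 0.709, 0.002, 0.003]
force: [0.5, -0.6, -0.8]
opening: 0.0423
grip_force: 61.6
```

```bash
python3 - <<'E'
from h import *
P=cloud("top",np.load("pics/top.npy"))
Q=P.reshape(-1,3); im=cv2.imread("pics/top14.png").reshape(-1,3).astype(int)
m=(abs(Q[:,0]-.43)<.12)&(abs(Q[:,1]+.39)<.12)&(Q[:,2]>.004)&(Q[:,2]<.016)&(im.min(1)>175)&(im.max(1)-im.min(1)<25)
print("pad",rect(Q[m]))
need(.44,-.38,.2,np.pi/2)
E
```

```text
pad (array([ 430.5, -393.3]), array([287. , 183.3]), -15.7, 1333, np.float64(10.2))
now [0.5085 0.0148 0.218 ] rotvec [0.0079 0.0016 0.0047] shift_now [-0.3944 -0.0705  0.0181] shift_after [-0.3948 -0.0685  0.018 ]
```

```bash
python3 - <<'E'
from h import *
P=cloud("top",np.load("pics/top.npy"));im=cv2.imread("pics/top14.png")
hsv=cv2.cvtColor(im,cv2.COLOR_BGR2HSV); m=((hsv[:,:,1]<40)&(im.min(2)>195)).astype(np.uint8)
n,l,s,c=cv2.connectedComponentsWithStats(m)
k=l[262,380];print(s[k],c[k]);pts=P[l==k];pts=pts[pts[:,2]>.003];print(rect(pts))
print(P[252,380])
E
```

```text
[ 359  229   44   46 1527] [380.57432875 251.73346431]
(array([ 369.1, -236.2]), array([504.3, 163.2]), -63.9, 1435, np.float64(10.8))
[ 0.4410863  -0.38682004  0.01666514]
```

Call:
{"method": "apply_moves", "body": {
  "rows": [
    [[-0.04, -0.007, 0, 0.008, 0.0016, 0.0047], [-0.04, -0.007, 0, 0, 0, 0], [-0.04, -0.007, 0, 0, 0, 0], [-0.04, -0.007, 0, 0, 0, 0], [-0.04, -0.007, 0, 0, 0, 0]]
  ]
}}

```text
clock: 25.4
tcp_pos: [0.4712, -0.1862, 0.2129]
tool_rot: [0.707, 0.707, -0.002, -0.003]
force: [1.0, 0.3, -0.4]
opening: 0.042
grip_force: 61.6
```

Call:
{"method": "apply_moves", "body": {
  "rows": [
    [[-0.04, -0.007, 0, 0, 0, 0], [-0.04, -0.007, 0, 0, 0, 0], [-0.04, -0.007, 0, 0, 0, 0], [-0.04, -0.007, 0.02, 0, 0, 0], [-0.04, -0.005, 0.03, 0, 0, 0]]
  ]
}}

```text
clock: 25.9
tcp_pos: [0.4386, -0.3871, 0.1642]
tool_rot: [0.707, 0.707, -0.002, -0.001]
force: [0.9, -0.5, -1.5]
opening: 0.0421
grip_force: 61.6
```

Call:
{"method": "apply_moves", "body": {
  "rows": [
    [[0, 0, 0.03, 0, 0, 0], [0, 0, 0.03, 0, 0, 0], [0, 0, 0.02, 0, 0, 0], [0, 0, 0, 0, 0, 0]]
  ]
}}

```text
clock: 26.3
tcp_pos: [0.4364, -0.3823, 0.0795]
tool_rot: [0.707, 0.707, -0.001, -0.006]
force: [-0.0, 0.4, -0.6]
opening: 0.0421
grip_force: 61.6
```

```bash
python3 - <<'E'
from h import *
need(.44,-.385,.0685,np.pi/2);print(bot.state()["force"],bot.state()["opening"])
E
```

```text
now [ 0.4364 -0.3823  0.0795] rotvec [-0.0099 -0.0068 -0.0004] shift_now [-0.0028  0.0037  0.0109] shift_after [-0.0027  0.0036  0.011 ]
[-0.04563088  0.3902947  -0.58622693] 0.042064247304986264
```

Call:
{"method": "apply_moves", "body": {
  "rows": [
    [[0, 0.003, 0.006, -0.01, -0.0068, 0], [0, 0, 0.0035, 0, 0, 0], [0, 0, 0.0015, 0, 0, 0], [0, 0, 0, 0, 0, 0], [0, 0, 0, 0, 0, 0]]
  ]
}}

```text
clock: 26.8
tcp_pos: [0.4414, -0.3848, 0.0733]
tool_rot: [0.707, 0.707, -0.001, 0.004]
force: [0.6, -0.9, -1.3]
opening: 0.0423
grip_force: 61.6
```

Call:
{"method": "apply_moves", "body": {
  "rows": [
    [[0, 0, 0.001, 0, 0, 0], [0, 0, 0, 0, 0, 0]]
  ]
}}

```text
clock: 27.0
tcp_pos: [0.4413, -0.3847, 0.0719]
tool_rot: [0.707, 0.707, -0.001, 0.004]
force: [0.6, 0.2, -0.1]
opening: 0.0423
grip_force: 61.7
```

Call:
{"method": "apply_moves", "body": {
  "rows": [
    [[0, 0, 0.002, -0.004, 0, 0], [0, 0, 0.001, 0, 0, 0], [0, 0, 0, 0, 0, 0]]
  ]
}}

```text
clock: 27.3
tcp_pos: [0.4412, -0.3846, 0.0687]
tool_rot: [0.707, 0.707, 0.001, 0.005]
force: [-0.9, -0.5, 1.4]
opening: 0.0424
grip_force: 61.7
```

Call:
{"method": "apply_moves", "body": {
  "rows": [
    [[0, 0, 0, 0, 0, 0], [0, 0, 0, 0, 0, 0], [0, 0, 0, 0, 0, 0], [0, 0, 0, 0, 0, 0]]
  ],
  "claw": 1
}}

```text
clock: 27.7
tcp_pos: [0.4411, -0.3844, 0.0686]
tool_rot: [0.707, 0.707, 0.001, 0.005]
force: [0.4, -0.1, -0.1]
opening: 0.0851
grip_force: 0.0
```

Call:
{"method": "apply_moves", "body": {
  "rows": [
    [[0, 0, -0.04, 0, 0, 0], [0, 0, -0.05, 0, 0, 0], [0, 0, -0.05, 0, 0, 0], [0.02, 0, -0.01, 0, 0, 0], [0.04, 0, 0, 0, 0, 0]]
  ]
}}

```text
clock: 28.2
tcp_pos: [0.4406, -0.3258, 0.2213]
tool_rot: [0.708, 0.706, 0.001, 0.007]
force: [-0.2, 0.1, 0.1]
opening: 0.0858
grip_force: 0.0
```

Call:
{"method": "apply_moves", "body": {
  "rows": [
    [[0.045, 0, 0, 0, 0, 0], [0.045, 0, 0, 0, 0, 0], [0.045, 0, 0, 0, 0, 0], [0.045, 0, 0, 0, 0, 0], [0, 0, 0, 0, 0, 0]]
  ]
}}

```text
clock: 28.7
tcp_pos: [0.4399, -0.1395, 0.2179]
tool_rot: [0.706, 0.709, 0.001, 0.005]
force: [0.4, -0.2, 1.1]
opening: 0.0851
grip_force: 0.0
```

```bash
python3 - <<'E'
from h import *
im,d=save("top","top15.png");P=cloud("top",d)
print("cap",rect(box(P,(.44,-.385),.04,.075,.11)))
for c,z0,z1 in(((.605,.2),.01,.03),((.528,.28),.026,.05),((.42,.205),.01,.03),((.42,.28),.01,.03),((.415,.345),.01,.03),((.508,.157),.01,.03)): 
    Q=box(P,c,.038,z0,z1); print(c,rect(Q) if len(Q)>5 else 0)
im2=cv2.resize(im[150:290,140:420,::-1],None,fx=2.8,fy=2.8,interpolation=3);cv2.imwrite("pics/top15c.png",im2)
need(.5,0,.23,-np.pi);print(bot.state()["joint_positions"])
E
```

```text
cap (array([ 438.2, -385.5]), array([42.8, 42.8]), 43.9, 155, np.float64(93.7))
(0.605, 0.2) (array([606. , 191.2]), array([71.1, 50.2]), -2.2, 187, np.float64(17.4))
(0.528, 0.28) (array([530.3, 278.9]), array([69.8, 36.5]), -7.3, 198, np.float64(34.1))
(0.42, 0.205) (array([420.7, 205.5]), array([72.7, 54.7]), 19.1, 199, np.float64(16.7))
(0.42, 0.28) (array([420.4, 288.2]), array([69.3, 57.8]), -1.2, 217, np.float64(15.8))
(0.415, 0.345) (array([416.2, 337.5]), array([73.8, 54.8]), 26.7, 196, np.float64(16.5))
(0.508, 0.157) (array([504.9, 163. ]), array([70.4, 56.2]), 1.6, 176, np.float64(16.5))
now [ 0.4402 -0.1417  0.2178] rotvec [ 0.0024  0.0116 -1.5671] shift_now [ 0.1414  0.0604 -0.0125] shift_after [-0.0598  0.1417 -0.0122]
[-5.95589845e-01 -3.36506394e-01 -3.36876817e-01  1.55979367e+00
  1.45480179e-04  9.71559840e-01]
```

View pics/top15c.png

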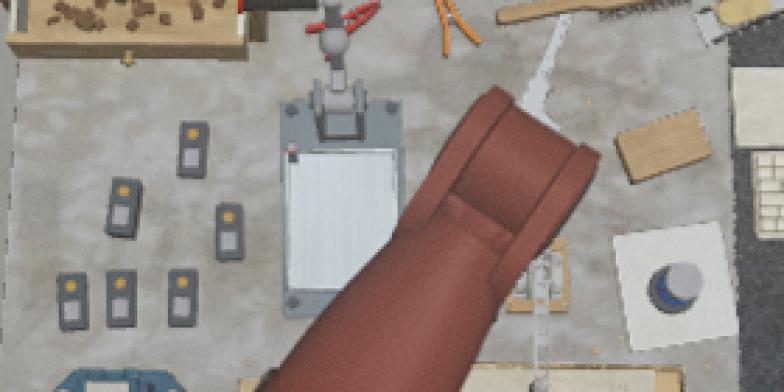

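The spring stands on the pad at crop pixel (678,287), and all weights are in place. Four units means the large weight plus two small ones. I rotate and go for the large one.

Call:
{"method": "apply_moves", "body": {
  "rows": [
    [[0, 0, 0, 0.0024, 0.0116, -0.1475], [0, 0, 0, 0, 0, -0.1475], [0, 0, 0, 0, 0, -0.1475], [0, 0, 0, 0, 0, -0.1475], [0, 0, 0, 0, 0, -0.1475]]
  ]
}}

```text
clock: 29.25
tcp_pos: [0.44, -0.1449, 0.2172]
tool_rot: [0.402, 0.915, 0.004, 0.001]
force: [0.2, 0.5, -0.3]
opening: 0.0858
grip_force: 0.0
```

Call:
{"method": "apply_moves", "body": {
  "rows": [
    [[0, 0, 0, 0, 0, -0.1475], [0, 0, 0, 0, 0, -0.1475], [0, 0, 0, 0, 0, -0.1475], [0, 0, 0, 0, 0, -0.1475], [0, 0, 0, 0, 0, -0.1475]]
  ]
}}

```text
clock: 29.75
tcp_pos: [0.44, -0.1449, 0.2173]
tool_rot: [0.045, 0.999, 0.003, 0.002]
force: [0.7, 0.4, 0.3]
opening: 0.0854
grip_force: 0.0
```

```bash
python3 - <<'E'
from h import *
need(.529,.28,.15,np.pi-.1)
E
```

```text
now [ 0.44   -0.1449  0.2173] rotvec [0.0062 0.004  0.0091] shift_now [-0.0498  0.4308  0.0701] shift_after [-0.0461  0.4317  0.0673]
```

Call:
{"method": "apply_moves", "body": {
  "rows": [
    [[-0.005, 0.043, 0, 0.006, 0.004, 0.009], [-0.005, 0.043, 0, 0, 0, 0], [-0.005, 0.043, 0, 0, 0, 0], [-0.005, 0.043, 0, 0, 0, 0], [-0.005, 0.043, 0, 0, 0, 0]]
  ]
}}

```text
clock: 30.25
tcp_pos: [0.4877, 0.0682, 0.2177]
tool_rot: [0.053, 0.999, 0.0, 0.0]
force: [0.6, -1.2, -0.3]
opening: 0.0852
grip_force: 0.0
```

Call:
{"method": "apply_moves", "body": {
  "rows": [
    [[-0.005, 0.043, 0, 0, 0, 0], [-0.005, 0.043, 0, 0, 0, 0], [-0.005, 0.043, 0, 0, 0, 0], [-0.005, 0.043, 0.02, 0, 0, 0], [-0.005, 0.043, 0.03, 0, 0, 0]]
  ]
}}

```text
clock: 30.75
tcp_pos: [0.5361, 0.278, 0.1702]
tool_rot: [0.053, 0.999, 0.001, 0.002]
force: [1.2, 1.2, -0.9]
opening: 0.0852
grip_force: 0.0
```

Call:
{"method": "apply_moves", "body": {
  "rows": [
    [[0, 0, 0.03, 0, 0, 0], [0, 0, 0, 0, 0, 0], [0, 0, 0, 0, 0, 0]]
  ]
}}

```text
clock: 31.05
tcp_pos: [0.534, 0.2756, 0.1394]
tool_rot: [0.053, 0.999, -0.0, -0.0]
force: [0.0, -0.0, 1.3]
opening: 0.0854
grip_force: 0.0
```

```bash
python3 - <<'E'
from h import *
im,d=save("side","s16.png");P=cloud("side",d)
need(.529,.28,.014,np.pi-.1);Q=box(P,(.53,.28),.05,.03,.05);print(rect(Q) if len(Q)>5 else 0)
Q=box(P,(.53,.28),.05,.01,.05);print(rect(Q) if len(Q)>5 else 0)
E
```

```text
now [0.5348 0.2757 0.1408] rotvec [ 0.0007  0.0014 -0.0062] shift_now [0.0064 0.0036 0.1268] shift_after [0.0062 0.0037 0.1268]
(array([530.4, 284.8]), array([71.6, 34.8]), -5.4, 449, np.float64(35.8))
(array([530.4, 285.2]), array([71.6, 35.6]), -5.4, 643, np.float64(35.1))
```

Call:
{"method": "apply_moves", "body": {
  "rows": [
    [[0.005, 0.006, 0.03, 0, 0, 0], [0, 0, 0.04, 0, 0, 0], [0, 0, 0.035, 0, 0, 0], [0, 0, 0.025, 0, 0, 0], [0, 0, 0, 0, 0, 0]]
  ]
}}

```text
clock: 31.6
tcp_pos: [0.5285, 0.2818, 0.0078]
tool_rot: [0.053, 0.999, -0.0, -0.001]
force: [-0.5, -0.6, 0.3]
opening: 0.0853
grip_force: 0.0
```

Call:
{"method": "apply_moves", "body": {
  "rows": [
    [[0, 0, 0, 0, 0, 0], [0, 0, 0, 0, 0, 0], [0, 0, 0, 0, 0, 0], [0, 0, 0, 0, 0, 0], [0, 0, 0, 0, 0, 0]]
  ],
  "claw": -1
}}

```text
clock: 32.1
tcp_pos: [0.5309, 0.2834, 0.0114]
tool_rot: [0.052, 0.999, 0.0, 0.001]
force: [-1.8, -1.9, 7.2]
opening: 0.0329
grip_force: 61.9
```

Call:
{"method": "apply_moves", "body": {
  "rows": [
    [[0, 0, -0.02, 0, 0, 0], [0, 0, -0.04, 0, 0, 0], [0, 0, -0.05, 0, 0, 0], [0, 0, -0.05, 0, 0, 0], [0, 0, 0, 0, 0, 0]]
  ]
}}

```text
clock: 32.6
tcp_pos: [0.5328, 0.2842, 0.1776]
tool_rot: [0.052, 0.999, 0.002, 0.005]
force: [2.0, 0.7, -5.3]
opening: 0.0325
grip_force: 61.5
```

```bash
python3 - <<'E'
from h import *
need(.468,.014,.17,np.pi+.03);print(bot.state()["force"])
E
```

```text
now [0.5328 0.2842 0.1776] rotvec [ 0.0039  0.0108 -0.1346] shift_now [ 0.0363 -0.2755  0.006 ] shift_after [ 0.0729 -0.2681  0.0076]
[ 2.04251471  0.7245619  -5.32572819]
```

Call:
{"method": "apply_moves", "body": {
  "rows": [
    [[0, 0, 0, 0.004, 0.011, -0.134], [0.0105, -0.038, 0, 0, 0, 0], [0.0105, -0.038, 0, 0, 0, 0], [0.0105, -0.038, 0, 0, 0, 0], [0.0105, -0.038, 0, 0, 0, 0]]
  ]
}}

```text
clock: 33.1
tcp_pos: [0.4906, 0.1288, 0.1687]
tool_rot: [-0.015, 1.0, -0.002, -0.007]
force: [1.3, -1.4, -5.5]
opening: 0.0328
grip_force: 61.9
```

Call:
{"method": "apply_moves", "body": {
  "rows": [
    [[0.0105, -0.038, 0, 0, 0, 0], [0.0105, -0.038, 0, 0, 0, 0], [0.01, -0.04, 0, 0, 0, 0], [0, 0, 0, 0, 0, 0], [0, 0, 0, 0, 0, 0]]
  ]
}}

```text
clock: 33.6
tcp_pos: [0.4637, 0.0125, 0.1699]
tool_rot: [-0.013, 1.0, -0.001, -0.006]
force: [0.2, 0.3, -6.0]
opening: 0.0329
grip_force: 62.4
```

```bash
python3 - <<'E'
from h import *
need(.468,.014,.092,np.pi+.03);print(bot.state()["opening"])
E
```

```text
now [0.4637 0.0125 0.1699] rotvec [-0.0021 -0.0124 -0.0031] shift_now [-0.0053  0.0015  0.0779] shift_after [-0.0043  0.0013  0.0779]
0.03289558566232798
```

Call:
{"method": "apply_moves", "body": {
  "rows": [
    [[-0.004, 0.001, 0.03, -0.002, -0.012, 0], [0, 0, 0.03, 0, 0, 0], [0, 0, 0.018, 0, 0, 0], [0, 0, 0.006, 0, 0, 0], [0, 0, 0, 0, 0, 0]]
  ]
}}

```text
clock: 34.1
tcp_pos: [0.4674, 0.0152, 0.0861]
tool_rot: [-0.015, 1.0, -0.0, -0.0]
force: [-0.9, 0.8, -4.6]
opening: 0.0328
grip_force: 62.6
```

Call:
{"method": "apply_moves", "body": {
  "rows": [
    [[0, 0, 0.004, 0, 0, 0], [0, 0, 0, 0, 0, 0]]
  ]
}}

```text
clock: 34.3
tcp_pos: [0.4689, 0.0143, 0.0837]
tool_rot: [-0.015, 1.0, -0.0, 0.001]
force: [0.1, 2.0, -2.4]
opening: 0.033
grip_force: 62.8
```

Call:
{"method": "apply_moves", "body": {
  "rows": [
    [[0, 0, 0.004, 0, 0, 0], [0, 0, 0.002, 0, 0, 0], [0, 0, 0, 0, 0, 0]]
  ]
}}

```text
clock: 34.6
tcp_pos: [0.4688, 0.014, 0.0774]
tool_rot: [-0.015, 1.0, -0.0, 0.001]
force: [2.2, 2.3, -0.2]
opening: 0.033
grip_force: 63.2
```

Call:
{"method": "apply_moves", "body": {
  "rows": [
    [[0, 0, 0, 0, 0, 0], [0, 0, 0, 0, 0, 0], [0, 0, 0, 0, 0, 0]]
  ],
  "claw": 0.5
}}

```text
clock: 34.9
tcp_pos: [0.4681, 0.0139, 0.077]
tool_rot: [-0.015, 1.0, -0.001, 0.0]
force: [-0.4, -0.3, -0.0]
opening: 0.0639
grip_force: 0.0
```

Call:
{"method": "apply_moves", "body": {
  "rows": [
    [[0, 0, -0.03, 0, 0, 0], [0, 0, -0.05, 0, 0, 0], [-0.02, 0.01, -0.05, 0, 0, 0], [-0.03, 0.03, 0, 0, 0, 0], [-0.03, 0.04, 0, 0, 0, 0]]
  ]
}}

```text
clock: 35.4
tcp_pos: [0.5461, 0.0954, 0.2048]
tool_rot: [-0.013, 1.0, -0.001, 0.003]
force: [0.7, -1.1, -0.7]
opening: 0.0641
grip_force: 0.0
```

Call:
{"method": "apply_moves", "body": {
  "rows": [
    [[-0.03, 0.04, 0, 0, 0, 0.03], [-0.02, 0.04, 0, 0, 0, 0.03], [0, 0.02, 0, 0, 0, 0], [0, 0, 0, 0, 0, 0], [0, 0, 0, 0, 0, 0]]
  ],
  "claw": 1
}}

```text
clock: 35.9
tcp_pos: [0.5931, 0.1963, 0.2022]
tool_rot: [0.015, 1.0, -0.001, 0.0]
force: [0.4, 0.7, 0.2]
opening: 0.0856
grip_force: 0.0
```

```bash
python3 - <<'E'
from h import *
im,P=look("s17")
need(.606,.202,.003,np.pi-.03)
for c in((.605,.2),(.42,.205)):
    Q=box(P,c,.04,.012,.03);print(rect(Q) if len(Q)>5 else 0)
Q=box(P,(.47,.014),.04,.08,.12);print("L",rect(Q))
E
```

```text
clk 35.95 tcp [0.5932 0.1957 0.2025] th 0.8862189217859631 r 0.08944884512362919 F [ 0.0614 -1.1145  1.2404] 0.08500862479211635
foot z 0.23045910122948043 foot x 0.5679647281955345
pan z 0.06660284172736092 1657
post top [0.0833 0.1274 0.1326]
cap z [0.1011 0.1026 0.1035 0.1043]
now [0.5932 0.1957 0.2025] rotvec [-0.0012  0.0008 -0.0009] shift_now [-0.0125  0.0069  0.1995] shift_after [-0.0126  0.0067  0.1995]
(array([607.4, 204.2]), array([71.3, 36.5]), -2.3, 349, np.float64(18.2))
(array([425.1, 211.1]), array([69.5, 35.4]), -0.7, 411, np.float64(18.0))
L (array([470.8,  16.7]), array([70.6, 37.4]), 2.5, 422, np.float64(100.9))
```

```bash
python3 - <<'E'
from h import *
for n in("top",):
    P=cloud(n,bot.grab_frame(n)[1]);Q=P.reshape(-1,3)
    m=(Q[:,1]>.14)&(Q[:,1]<.27)&(Q[:,2]>.04)&(Q[:,2]<.15)&(Q[:,0]>.6)&(Q[:,0]<.75); print("drawer",Q[m].min(0),np.percentile(Q[m],50,axis=0))
    m=(Q[:,1]>.12)&(Q[:,1]<.36)&(Q[:,2]>.04)&(Q[:,2]<.2)&(Q[:,0]>.3)&(Q[:,0]<.42); print("vice",Q[m].max(0),Q[m].min(0))
E
```

```text
drawer [0.69159007 0.14008444 0.09526366] [0.7324217  0.1738362  0.11076654]Traceback (most recent call last):
  File "<stdin>", line 5, in <module>
    return umr_maximum(a, axis, None, out, keepdims, initial, where)
ValueError: zero-size array to reduction operation maximum which has no identity
```

Call:
{"method": "apply_moves", "body": {
  "rows": [
    [[-0.013, 0.007, 0.04, 0, 0, 0], [0, 0, 0.05, 0, 0, 0], [0, 0, 0.05, 0, 0, 0], [0, 0, 0.035, 0, 0, 0], [0, 0, 0, 0, 0, 0]]
  ]
}}

```text
clock: 36.5
tcp_pos: [0.6024, 0.2011, 0.0219]
tool_rot: [0.016, 1.0, -0.001, -0.004]
force: [-1.3, 0.1, -0.1]
opening: 0.0855
grip_force: 0.0
```

```bash
python3 - <<'E'
from h import *
need(.606,.202,.003,np.pi-.03)
E
```

```text
now [0.6024 0.2011 0.0219] rotvec [-0.0023 -0.0081 -0.0024] shift_now [-0.0037  0.0011  0.0188] shift_after [-0.0035  0.0011  0.0189]
```

Call:
{"method": "apply_moves", "body": {
  "rows": [
    [[-0.003, 0.001, 0.016, -0.002, -0.008, 0], [0, 0, 0, 0, 0, 0], [0, 0, 0, 0, 0, 0]]
  ]
}}

```text
clock: 36.8
tcp_pos: [0.6107, 0.2033, 0.0139]
tool_rot: [0.016, 1.0, 0.001, 0.005]
force: [0.3, -0.1, 0.4]
opening: 0.0851
grip_force: 0.0
```

Call:
{"method": "apply_moves", "body": {
  "rows": [
    [[0, 0, 0, 0, 0, 0], [0, 0, 0, 0, 0, 0], [0, 0, 0, 0, 0, 0], [0, 0, 0, 0, 0, 0], [0, 0, 0, 0, 0, 0]]
  ],
  "claw": -1
}}

```text
clock: 37.3
tcp_pos: [0.6102, 0.2038, 0.0124]
tool_rot: [0.015, 1.0, 0.001, 0.005]
force: [-2.6, -0.4, 6.4]
opening: 0.0318
grip_force: 59.7
```

Call:
{"method": "apply_moves", "body": {
  "rows": [
    [[0, 0, -0.02, 0, 0, 0], [0, 0, -0.04, 0, 0, 0], [0, 0, -0.05, 0, 0, 0], [0, 0, -0.05, 0, 0, 0], [0, 0, 0, 0, 0, 0]]
  ]
}}

```text
clock: 37.8
tcp_pos: [0.6116, 0.2041, 0.1798]
tool_rot: [0.015, 1.0, 0.001, 0.01]
force: [1.3, 0.2, -2.5]
opening: 0.0317
grip_force: 60.5
```

```bash
python3 - <<'E'
from h import *
need(.545,.012,.17,np.pi+.03);print(bot.state()["force"])
E
```

```text
now [0.6116 0.2041 0.1798] rotvec [ 0.0023  0.02   -0.0606] shift_now [ 0.0609 -0.1941  0.0081] shift_after [ 0.0724 -0.1901  0.0098]
[ 1.3153089   0.16908044 -2.51596287]
```

Call:
{"method": "apply_moves", "body": {
  "rows": [
    [[0, 0, 0, 0.002, 0.02, -0.06], [0.013, -0.038, 0, 0, 0, 0], [0.013, -0.038, 0, 0, 0, 0], [0.013, -0.038, 0, 0, 0, 0], [0.013, -0.038, 0, 0, 0, 0]]
  ]
}}

```text
clock: 38.3
tcp_pos: [0.5595, 0.0491, 0.1707]
tool_rot: [-0.015, 1.0, -0.0, -0.006]
force: [0.0, -0.2, -2.3]
opening: 0.0315
grip_force: 60.5
```

Call:
{"method": "apply_moves", "body": {
  "rows": [
    [[0.013, -0.038, 0, 0, 0, 0], [0, 0, 0, 0, 0, 0], [0, 0, 0, 0, 0, 0]]
  ]
}}

```text
clock: 38.6
tcp_pos: [0.5484, 0.0113, 0.1714]
tool_rot: [-0.014, 1.0, -0.0, -0.006]
force: [-0.0, -0.3, -3.1]
opening: 0.0315
grip_force: 60.6
```

```bash
python3 - <<'E'
from h import *
need(.549,.012,.082,np.pi+.03);print(bot.state()["opening"])
E
```

```text
now [0.5484 0.0113 0.1714] rotvec [-0.0001 -0.0121 -0.0026] shift_now [-0.0017  0.0007  0.0894] shift_after [-0.0006  0.0007  0.0894]
0.03146364325450706
```

Call:
{"method": "apply_moves", "body": {
  "rows": [
    [[0, 0, 0.04, 0, -0.012, 0], [0, 0, 0.035, 0, 0, 0], [0, 0, 0.013, 0, 0, 0], [0, 0, 0.004, 0, 0, 0], [0, 0, 0, 0, 0, 0]]
  ]
}}

```text
clock: 39.1
tcp_pos: [0.5488, 0.0122, 0.0809]
tool_rot: [-0.015, 1.0, -0.0, 0.001]
force: [0.4, -0.3, -2.3]
opening: 0.0315
grip_force: 60.7
```

Call:
{"method": "apply_moves", "body": {
  "rows": [
    [[0, 0, 0.002, 0, 0, 0], [0, 0, 0, 0, 0, 0]]
  ]
}}

```text
clock: 39.3
tcp_pos: [0.5495, 0.0116, 0.0797]
tool_rot: [-0.015, 1.0, -0.001, 0.001]
force: [-0.3, -0.1, -2.7]
opening: 0.0316
grip_force: 60.7
```

```bash
python3 - <<'E'
from h import *
im,P=look("s18")
E
```

```text
clk 39.35 tcp [0.5493 0.0116 0.0796] th -0.6461964073430317 r 0.09851992556725296 F [ 0.4052  0.0148 -2.9582] 0.031653022836069605
foot z 0.05429243119938015 foot x 0.5229739918268071
pan z 0.06656787774690776 1411
post top [0.0854 0.1297 0.1324]
cap z [0.0917 0.102  0.1031 0.104 ]
```

Not yet touching. I lower further, then release and go for the third weight.

Call:
{"method": "apply_moves", "body": {
  "rows": [
    [[0, 0, 0.003, 0, 0, 0], [0, 0, 0.003, 0, 0, 0], [0, 0, 0.002, 0, 0, 0], [0, 0, 0, 0, 0, 0]]
  ]
}}

```text
clock: 39.75
tcp_pos: [0.5489, 0.0116, 0.0705]
tool_rot: [-0.015, 1.0, -0.0, 0.001]
force: [2.1, -0.8, 2.0]
opening: 0.0318
grip_force: 61.1
```

Call:
{"method": "apply_moves", "body": {
  "rows": [
    [[0, 0, 0, 0, 0, 0], [0, 0, 0, 0, 0, 0], [0, 0, 0, 0, 0, 0]]
  ],
  "claw": 0.4
}}

```text
clock: 40.05
tcp_pos: [0.5483, 0.0118, 0.0703]
tool_rot: [-0.015, 1.0, -0.0, 0.0]
force: [0.7, 0.2, 0.7]
opening: 0.0598
grip_force: 0.0
```

Call:
{"method": "apply_moves", "body": {
  "rows": [
    [[0, 0, -0.03, 0, 0, 0], [0, 0, -0.05, 0, 0, 0], [0.02, 0.01, -0.05, 0, 0, 0], [0.03, 0.04, 0, 0, 0, 0], [0.03, 0.04, 0, 0, 0, 0]]
  ]
}}

```text
clock: 40.55
tcp_pos: [0.4676, 0.0989, 0.1976]
tool_rot: [-0.014, 1.0, -0.0, 0.002]
force: [0.7, 0.9, 0.2]
opening: 0.0595
grip_force: 0.0
```

Call:
{"method": "apply_moves", "body": {
  "rows": [
    [[0.03, 0.04, 0, 0, 0, 0.03], [0.015, 0.04, 0, 0, 0, 0], [0, 0.02, 0, 0, 0, 0], [0, 0, 0, 0, 0, 0], [0, 0, 0, 0, 0, 0]]
  ],
  "claw": 1
}}

```text
clock: 41.05
tcp_pos: [0.4213, 0.1978, 0.1957]
tool_rot: [-0.0, 1.0, -0.001, 0.0]
force: [0.3, 0.5, -1.0]
opening: 0.0853
grip_force: 0.0
```

```bash
python3 - <<'E'
from h import *
im,P=look("s19")
Q=box(P,(.423,.207),.045,.012,.03);print(rect(Q) if len(Q)>5 else 0)
Q=box(P,(.55,.014),.045,.073,.09);print("S",rect(Q))
need(.424,.208,.003,np.pi)
Q=P.reshape(-1,3);m=(Q[:,1]>.12)&(Q[:,1]<.36)&(Q[:,2]>.04)&(Q[:,2]<.2)&(Q[:,0]>.3)&(Q[:,0]<.42); print("vice",m.sum(),Q[m].max(0) if m.any() else 0)
E
```

```text
clk 41.1 tcp [0.4215 0.1973 0.1957] th 0.14632092322814347 r 0.22696624207069369 F [-0.3113 -0.0527  0.8791] 0.08504573348173906
foot z 0.15477225844640974 foot x 0.5108677458948614
pan z 0.06063192341356424 1145
post top [0.0863 0.1229 0.1276]
cap z [0.0909 0.0949 0.096  0.0968]
(array([424.9, 211.4]), array([69.7, 35.6]), 1.2, 409, np.float64(17.8))
S (array([563.1,  15.4]), array([40.8, 35.9]), 0.6, 115, np.float64(78.2))
now [0.4215 0.1973 0.1957] rotvec [-0.001   0.0007 -0.0007] shift_now [-0.0024  0.0109  0.1927] shift_after [-0.0025  0.0107  0.1927]
vice 623 [0.3351 0.3247 0.0944]
```

Call:
{"method": "apply_moves", "body": {
  "rows": [
    [[-0.002, 0.0105, 0.04, 0, 0, 0], [0, 0, 0.05, 0, 0, 0], [0, 0, 0.05, 0, 0, 0], [0, 0, 0.03, 0, 0, 0], [0, 0, 0.01, 0, 0, 0]]
  ]
}}

```text
clock: 41.6
tcp_pos: [0.4213, 0.2065, 0.0121]
tool_rot: [0.001, 1.0, -0.001, -0.002]
force: [-1.0, -0.0, 0.9]
opening: 0.0857
grip_force: 0.0
```

Call:
{"method": "apply_moves", "body": {
  "rows": [
    [[0, 0, 0.008, 0, 0, 0], [0, 0, 0, 0, 0, 0], [0, 0, 0, 0, 0, 0]]
  ]
}}

```text
clock: 41.9
tcp_pos: [0.425, 0.2081, 0.0095]
tool_rot: [0.001, 1.0, -0.0, 0.002]
force: [-0.3, 0.9, 1.1]
opening: 0.0853
grip_force: 0.0
```

```bash
python3 - <<'E'
from h import *
need(.424,.208,.003,np.pi)
E
```

```text
now [0.425  0.2081 0.0095] rotvec [-0.0003  0.0034 -0.0011] shift_now [ 0.001  -0.0001  0.0065] shift_after [ 0.001  -0.0001  0.0065]
```

Call:
{"method": "apply_moves", "body": {
  "rows": [
    [[0, 0, 0.004, 0, 0, 0], [0, 0, 0, 0, 0, 0]]
  ]
}}

```text
clock: 42.1
tcp_pos: [0.4242, 0.2082, 0.0043]
tool_rot: [0.0, 1.0, -0.0, 0.001]
force: [-0.2, -1.0, -0.7]
opening: 0.0848
grip_force: 0.0
```

Call:
{"method": "apply_moves", "body": {
  "rows": [
    [[0, 0, 0, 0, 0, 0], [0, 0, 0, 0, 0, 0], [0, 0, 0, 0, 0, 0], [0, 0, 0, 0, 0, 0], [0, 0, 0, 0, 0, 0]]
  ],
  "claw": -1
}}

```text
clock: 42.6
tcp_pos: [0.424, 0.2082, 0.0041]
tool_rot: [0.0, 1.0, -0.0, 0.001]
force: [-1.4, -0.5, 4.6]
opening: 0.0327
grip_force: 60.8
```

Call:
{"method": "apply_moves", "body": {
  "rows": [
    [[0, 0, -0.02, 0, 0, 0], [0, 0, -0.04, 0, 0, 0], [0, 0, -0.05, 0, 0, 0], [0, 0, -0.05, 0, 0, 0], [0, 0, 0, 0, 0, 0]]
  ]
}}

```text
clock: 43.1
tcp_pos: [0.4266, 0.2088, 0.1705]
tool_rot: [0.0, 1.0, 0.001, 0.005]
force: [1.6, -0.1, -3.0]
opening: 0.0323
grip_force: 60.5
```

```bash
python3 - <<'E'
from h import *
need(.547,.012,.17,np.pi+.03);print(bot.state()["force"])
E
```

```text
now [0.4266 0.2088 0.1705] rotvec [ 0.0009  0.0105 -0.0307] shift_now [-0.1205 -0.1968  0.0015] shift_after [-0.1144 -0.2004  0.0005]
[ 1.63485304 -0.14385375 -3.02760708]
```

Call:
{"method": "apply_moves", "body": {
  "rows": [
    [[0, 0, 0, 0.001, 0.0105, -0.03], [-0.02, -0.033, 0, 0, 0, 0], [-0.02, -0.033, 0, 0, 0, 0], [-0.02, -0.033, 0, 0, 0, 0], [-0.02, -0.033, 0, 0, 0, 0]]
  ]
}}

```text
clock: 43.6
tcp_pos: [0.5074, 0.0773, 0.1618]
tool_rot: [-0.015, 1.0, -0.001, -0.006]
force: [1.7, 0.6, -1.7]
opening: 0.0324
grip_force: 60.6
```

Call:
{"method": "apply_moves", "body": {
  "rows": [
    [[-0.02, -0.033, 0, 0, 0, 0], [-0.0145, -0.035, 0, 0, 0, 0], [0, 0, 0, 0, 0, 0], [0, 0, 0, 0, 0, 0]]
  ]
}}

```text
clock: 44.0
tcp_pos: [0.5432, 0.011, 0.1614]
tool_rot: [-0.014, 1.0, -0.0, -0.006]
force: [-0.9, 0.4, -3.5]
opening: 0.0325
grip_force: 60.8
```

```bash
python3 - <<'E'
from h import *
need(.546,.012,.0825,np.pi+.03);print(bot.state()["opening"])
E
```

```text
now [0.5432 0.011  0.1614] rotvec [-0.0008 -0.012  -0.0025] shift_now [-0.0038  0.0009  0.0789] shift_after [-0.0028  0.0009  0.0789]
0.032499329517874986
```

Call:
{"method": "apply_moves", "body": {
  "rows": [
    [[-0.003, 0.001, 0.04, 0, -0.012, 0], [0, 0, 0.026, 0, 0, 0], [0, 0, 0.006, 0, 0, 0], [0, 0, 0, 0, 0, 0], [0, 0, 0, 0, 0, 0]]
  ]
}}

```text
clock: 44.5
tcp_pos: [0.5471, 0.0129, 0.0924]
tool_rot: [-0.015, 1.0, -0.001, 0.002]
force: [-0.6, -1.8, -3.3]
opening: 0.0323
grip_force: 60.8
```

Call:
{"method": "apply_moves", "body": {
  "rows": [
    [[0, 0, 0.003, 0, 0, 0], [0, 0, 0.003, 0, 0, 0], [0, 0, 0, 0, 0, 0]]
  ]
}}

```text
clock: 44.8
tcp_pos: [0.5465, 0.0126, 0.085]
tool_rot: [-0.015, 1.0, -0.001, 0.001]
force: [0.2, 0.2, -3.0]
opening: 0.0325
grip_force: 60.8
```

Call:
{"method": "apply_moves", "body": {
  "rows": [
    [[0, 0, 0.003, 0, 0, 0], [0, 0, 0.003, 0, 0, 0], [0, 0, 0, 0, 0, 0], [0, 0, 0, 0, 0, 0]]
  ]
}}

```text
clock: 45.2
tcp_pos: [0.5465, 0.0125, 0.079]
tool_rot: [-0.015, 1.0, -0.001, 0.001]
force: [-0.9, 0.0, -1.7]
opening: 0.0324
grip_force: 61.1
```

Call:
{"method": "apply_moves", "body": {
  "rows": [
    [[0, 0, 0.002, 0, 0, 0], [0, 0, 0, 0, 0, 0]]
  ]
}}

```text
clock: 45.4
tcp_pos: [0.5465, 0.0125, 0.0769]
tool_rot: [-0.015, 1.0, -0.001, 0.001]
force: [0.0, 0.2, -0.7]
opening: 0.0322
grip_force: 61.2
```

Bearing almost fully, so I release, back off, and check.

Call:
{"method": "apply_moves", "body": {
  "rows": [
    [[0, 0, 0.001, 0, 0, 0], [0, 0, 0, 0, 0, 0], [0, 0, 0, 0, 0, 0], [0, 0, 0, 0, 0, 0]]
  ],
  "claw": 0.4
}}

```text
clock: 45.8
tcp_pos: [0.5466, 0.0125, 0.076]
tool_rot: [-0.015, 1.0, -0.001, 0.001]
force: [-0.7, -1.1, -0.4]
opening: 0.0594
grip_force: 0.0
```

Call:
{"method": "apply_moves", "body": {
  "rows": [
    [[0, 0, -0.03, 0, 0, 0], [0, 0, -0.05, 0, 0, 0], [0, 0, -0.05, 0, 0, 0], [0.03, -0.04, 0, 0, 0, 0], [0.03, -0.045, 0, 0, 0, 0]]
  ]
}}

```text
clock: 46.3
tcp_pos: [0.4916, -0.071, 0.2084]
tool_rot: [-0.016, 1.0, -0.002, 0.003]
force: [-0.1, -2.0, -0.2]
opening: 0.06
grip_force: 0.0
```

Call:
{"method": "apply_moves", "body": {
  "rows": [
    [[0.01, -0.045, 0, 0, 0, 0], [0, -0.045, 0, 0, 0, 0], [0, 0, 0, 0, 0, 0], [0, 0, 0, 0, 0, 0]]
  ]
}}

```text
clock: 46.7
tcp_pos: [0.4832, -0.1616, 0.206]
tool_rot: [-0.013, 1.0, -0.001, 0.001]
force: [0.1, 0.8, -0.5]
opening: 0.0595
grip_force: 0.0
```

```bash
python3 - <<'E'
from h import *
im,P=look("s20")
cv2.imwrite("pics/s20c.png",cv2.resize(im[100:380,140:440,::-1],None,fx=2,fy=2,interpolation=3))
Q=P.reshape(-1,3);m=(Q[:,1]>.05)&(Q[:,1]<.12)&(Q[:,2]>.27)&(Q[:,2]<.4)&(Q[:,0]>.6)&(Q[:,0]<.74);print("handle",np.median(Q[m],0))
print("cap",rect(box(P,(.44,-.385),.04,.075,.11)))
E
```

```text
clk 46.75 tcp [ 0.4834 -0.1607  0.206 ] th 0.3153383420328886 r 0.1739125212237531 F [ 0.3024 -0.6661  0.7224] 0.05976448528806047
foot z 0.17547971473235968 foot x 0.5186824534409572
pan z 0.054978865629678866 1405
post top [0.091  0.1194 0.1217]
cap z [0.0897 0.091  0.0919 0.0928]
handle [0.6854 0.0962 0.3313]
cap (array([ 442.1, -379.6]), array([45.8, 41.3]), -54.4, 126, np.float64(93.3))
```

View pics/s20c.png

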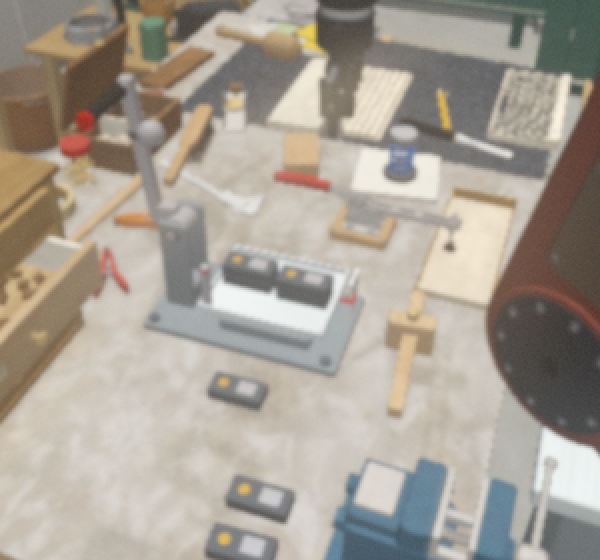

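The pan holds the large weight and the stacked small pair, at crop pixels (305,283) and (250,268), and stands 0.6 mm from the pressed-spring reading. The spring stands on the pad at (402,155) and the beam is up.

```bash
python3 -c "
from rig import bot
print(bot.hand_in())"
```

```text
the job is handed in; nothing more can be done
None
```

I handed the job in with one large and two small weights on the pan: the blue spring carries about four small weights at the red line (roughly 11.5 N), the loaded pan stands within about 0.6 mm of where it stood under the pressed spring, the beam is up and the spring is back on the foam pad.

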